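# Tare the counter scale and prove it

### The job

Get the counter scale ready for the day: set the empty steel pan centred on the scale's round platform and let go of it. With the pan on, roll the zero wheel in its slot with a fingertip until the pointer stands on the dial's red zero mark, and take the finger away. Then prove the setting: stand the 500 g brass weight (the middle-sized one) upright in the pan, so that the pointer comes round to the blue 500 g bar, and leave it there; never ram the platform down against its stop, and leave the other things on the counter where they are.

Things in the scene. Friction and masses are not known exactly. Their poses are not given: they have to be found in the camera images.
- scale: Low green enamelled counter scale standing firmly on the counter (it does not move), 210 mm (its x) by 344 mm (its y), x pointing away from the robot at yaw 0. Origin: centre of its underside. Left half (+y): round platform. Right half (-y): flat console panel 76 mm above the counter with a dial 148 mm across under a clear lens (lens top 85 mm above the counter) and, between the dial and the front edge, the thumbwheel in its slot.
- wheel_top (a point): Topmost point of the zero thumbwheel's rim, 88 mm above the counter; fixed to the scale, with the scale's axes. The wheel is an upright grey knurled disc, 80 mm in diameter and 13 mm thick, its axle along the scale's x; it stands 12 mm proud of the panel through a slot 64 mm long (scale y) and 18 mm wide, so that about 57 mm of it shows along y. Rolling the top of the wheel towards the scale's +y turns the dial clockwise seen from above.
- zero_wheel (a joint): Angle of the thumbwheel (rad), growing as its top is rolled to the scale's +y; 1 rad is 40 mm of rim. It turns stiffly (about 1.5 N at the rim) and stays where it is left; range -1.6 to 3.6. Pressing a fingertip down on the rim with 5 to 15 N and drawing it along y carries the wheel by friction.
- dial (a joint): Angle of the dial plate (rad), clockwise seen from above; geared to the thumbwheel, 0.8 times its angle. At 0 the red zero mark lies on the scale's +x side.
- pointer (a joint): Angle of the black pointer (rad), clockwise seen from above from the scale's +x; it turns 2 pi for each kg on the platform and is 0 with the platform empty. The scale reads (pointer - dial) * 1000 g / (2 pi), so it stands on zero when pointer and dial angles are equal. It can be moved only by load.
- platform (a joint): How far the platform has sunk on its spring (m): 12 mm per kg, well damped, overload stop at 14.5 mm.
- platform_top (a point): Centre of the top of the round metal platform, 140 mm in diameter, 103 mm above the counter when empty (the point sinks with the platform), with 21 mm of air to the housing below its top.
- dial_centre (a point): Centre of the dial, on the axis of the pointer, on top of the lens.
- dial_zero (a point): The red wedge on the dial that marks zero, 54 mm from the dial's centre; turns with the dial.
- dial_500 (a point): The broad blue bar on the dial that marks 500 g, opposite the zero mark, 54 mm from the dial's centre; turns with the dial. The other marks are every 25 g.
- pointer_tip (a point): Point near the end of the black pointer, 54 mm from its axis.
- pan: Round stainless weighing pan, loose, flat-bottomed: 160 mm across the rim, 140 mm across the base, 34 mm high, wall 4 mm thick and nearly upright, floor 4 mm thick, 160 to 240 g. Origin: centre of its underside. It can be lifted by pinching the wall from above.
- weight_500: Brass 500 g weight, loose: plain cylinder 42 mm in diameter and 37 mm tall, with a neck and a knob 25 mm across on top; 62 mm tall over all. Origin: centre of its underside. The middle-sized of three weights of the same shape.
- weight_1000: The big 1 kg brass weight, 53 mm in diameter, 78 mm tall; not needed.
- weight_200: The small 200 g brass weight, 31 mm in diameter, 46 mm tall; not needed.
- jar_chile: Clear jar of red chile powder, red lid, 80 mm in diameter, 130 mm tall; not needed.
- jar_beans: Clear jar of dark beans, white lid, 86 mm in diameter, 110 mm tall; not needed.
- tin: Yellow and red tin, 74 mm in diameter, 105 mm tall; not needed.
- bowl: Green plastic bowl, 150 mm across, 60 mm high; not needed.
- calculator: Black desk calculator, 150 by 85 by 18 mm; not needed.
- scoop: Steel scoop with a red handle, about 200 mm long and 40 mm high, lying near the robot; origin below the joint of blade and handle; not needed.

How it is judged:
By the outcome, as a careful person would: the job done as asked, in the order asked, and still so for the second after the job is handed in, with the robot touching nothing.
It also fails if it takes over 72 s, if anything falls off the work surface, if the arm or the gripper's body presses on something with over 40 N, if the wrist force passes 120 N, or if a joint passes its speed limit or range.

### The arm

A 6-joint arm with a two-finger parallel gripper is mounted at the origin on the work surface. World frame = base frame: x ahead of the robot, y to its left, z up, the work surface at z = 0. Lengths are in m, angles in degrees, forces in N, time in s.
With the tool pointing down it reaches from about 0.4 to 0.825 m from the base axis. Payload 7 kg.
Tool frame: the origin (TCP) lies midway between the tips of the shut fingers; the grasp point (between the pads) lies 19 mm behind it; z points along the fingers, y is the direction in which the jaws open and shut (so a half turn about z gives the same grasp; the last joint's range is limited). The gripper opens to 88 mm and grips with 3 to 60 N. Pads are 19 mm wide; open, the fingers measure 130 mm over their backs; the gripper's body (78 mm by 193 mm) begins 47 mm behind the grasp point.
Start: joints at [79.59, 20.546, 0.682, 0, -70.136, -16.507], TCP at [0.306, 0.602, 0.227] pointing down, gripper open.
Joint ranges: [-176.03, 176.03], [-82.01, 121.73], [-58.28, 71.71], [-173.87, 95.51], [-174.79, -0.11], [-173.66, 173.66]. Speed limits (degrees/s): [136.94, 136.94, 172.46, 180, 180, 180].

### API

Orientations are given as [roll, pitch, yaw] about the fixed x, y, z axes, in that order (R = Rz(yaw) Ry(pitch) Rx(roll)).
In Python, from plant import get_state, capture, get_calibration, close_job, boxes_of, cut_out gives the robot as it stands.
- The arm moves only by the tool apply_moves, never from a script. Its argument "commands" is a list of rows, each an object with "grip": the closure, from 0 (fully open) to 1 (shut); "slide": the shift along the tool's x, y, z in m, a list of three; "roll": the turn about the tool's z in degrees. In form: [{"grip": grip, "slide": [x, y, z], "roll": roll}, ...]. A call has 1 to 5 rows; each row is the pose to reach, as a shift and turn from the pose commanded when the call began, along the tool's axes at that moment; what a row does not reach only later rows make up. A row lasts 1/8 s, in which the tool goes at most 62.5 mm and 10.7 degrees, less where a joint would pass 70% of its speed; a pose out of reach is approached as far as the arm can. A call with a gripper value outside its range is refused whole. The fingers move at their own pace and stop on an object; "grip_force" is the grip in N (left out, the last holds). Time passes only in rows, so rows that repeat a pose let the fingers close. It gives the time, the measured TCP pose, the force and the opening at its end, in the units of the state.
- get_state(): the state, without advancing time (a new reading comes with each control period).
- capture(name): name is "scene" or "top"; returns (picture, depth): 400x640x3 uint8, red, green, blue; 400x640 float32, m along the optical axis (not along the pixel's ray), 0 where there is no reading.
- get_calibration(name): a dict with "mtx" (3x3 intrinsics, pixels), "R" (3x3) and "t" (3): a world point X has camera coordinates R X + t. Camera axes: x right, y down, z forward; pixel columns grow to the right and rows downward; lengths in m; the calibration is good to about 2 mm. A picture is of the moment at which its call begins. get_calibration takes no time and is no camera call.
- close_job(): hands the job in, once; it reports no verdict.
Trained networks look in the newest picture that a camera, given by its name, has taken for a name from the list of things; names that differ only in an ending like _2 or _b are one class to them, and where a whole thing is asked for, a point or a joint stands for the part that bears it (a point fixed in the world has none). Each returns a list of dicts, best first, with "score" (0 to 1); they miss things now and then, are a little off and sometimes report something else, mostly with a low value. They report only what shows in the picture. A call takes as long as a camera call.
- boxes_of(name, camera): "position" ([x, y, z] in m, in the coordinates of the camera as it stood for that picture, good to about 4 mm: the middle of the surface that is visible of it).
- cut_out(name, camera): "mask" (400x640 bool, what is visible of it).
The state is a dict: "time_s": time; "joints": joint angles; "qd": joint speeds; "joint_torque": joint torques, N m; "tcp_pos": TCP position; "eef_rot": TCP orientation; "contact_force": force on the tool from outside, world axes, zero at the start; "moment": the same for the moment, N m; "gripper_width": finger opening in m.
Only numpy, scipy, OpenCV 4.12 (cv2) and the standard library are available. Lean on these libraries where they do the work, as an engineer would, in place of code of your own. Each camera call takes 0.05 s, during which the arm holds its last target.

## Working session

There is one attempt and no reset: what is moved stays moved. The work goes in short steps, Python scripts to look and compute and a tool call to move; the robot and the scene stay as the last step left them, time stands still between calls to the robot, and variables do not carry over. Pictures are saved under pics/ and viewed, and the job is handed in when it is done.

Besides the shell and the picture viewer there is one more tool, called as name([rows], argument=value, ...), one row to a line, values as JSON. apply_moves: Moves the arm, as the interface text tells. Its arguments: {"type":"object","properties":{"commands":{"type":"array"},"grip_force":{"type":"number"}},"required":["commands"]}

```bash
mkdir -p pics; ls; cat > h.py <<'E'
import numpy as np,cv2
from plant import *
def cap(n,f=None):
    p,d=capture(n)
    if f: cv2.imwrite('pics/'+f,p[:,:,::-1])
    return p,d
def w(name,pc):
    c=get_calibration(name);return np.array(c['R']).T@(np.array(pc)-np.array(c['t']))
def cloud(name,d):
    c=get_calibration(name);K=np.array(c['mtx']);v,u=np.mgrid[:400,:640]
    P=np.stack([(u-K[0,2])/K[0,0]*d,(v-K[1,2])/K[1,1]*d,d],-1)
    return (P-np.array(c['t']))@np.array(c['R'])
def px(name,X):
    c=get_calibration(name);q=np.array(c['mtx'])@(np.array(c['R'])@np.array(X)+np.array(c['t']));return q[:2]/q[2]
E
python3 - <<'E'
from h import *
s=get_state();print({k:np.round(v,3) for k,v in s.items()})
for n in ['scene','top']:
    p,d=cap(n,n+'0.png')
    for o in ['scale','wheel_top','platform_top','dial_centre','dial_zero','dial_500','pointer_tip','pan','weight_500','weight_1000','weight_200']:
        print(n,o,[(round(b['score'],2),np.round(w(n,b['position']),3).tolist()) for b in boxes_of(o,n)[:2]])
E
```

```text
pics
{'time_s': np.float64(0.0), 'joints': array([ 7.9591e+01,  2.0593e+01,  6.3300e-01, -2.1000e-02, -7.0135e+01,
       -1.6509e+01]), 'qd': array([ 0.014, -0.04 , -0.002, -0.009,  0.08 ,  0.021]), 'joint_torque': array([-1.0000e-03, -5.8271e+01,  2.9306e+01,  6.9970e+00,  7.0000e-03,
       -0.0000e+00]), 'tcp_pos': array([0.305, 0.601, 0.226]), 'eef_rot': array([ 1.79904e+02, -8.00000e-03, -2.69250e+01]), 'contact_force': array([-0.517, -0.171,  0.697]), 'moment': array([ 0.006, -0.026,  0.004]), 'gripper_width': np.float64(0.088)}
scene scale [(0.73, [0.617, 0.082, 0.088])]
scene wheel_top [(0.73, [0.257, 0.295, 0.023]), (0.71, [0.613, 0.083, 0.081])]
scene platform_top [(0.58, [0.584, 0.143, 0.105])]
scene dial_centre [(0.58, [0.615, 0.083, 0.081])]
scene dial_zero []
scene dial_500 [(0.74, [0.616, 0.084, 0.086]), (0.61, [0.58, 0.142, 0.105])]
scene pointer_tip [(0.61, [0.505, 0.328, 0.042]), (0.18, [0.469, -0.01, 0.08])]
scene pan [(0.27, [0.58, 0.322, 0.029])]
scene weight_500 [(0.88, [0.414, 0.33, 0.049]), (0.83, [0.503, 0.327, 0.039])]
scene weight_1000 [(0.88, [0.414, 0.33, 0.049]), (0.83, [0.503, 0.327, 0.039])]
scene weight_200 [(0.88, [0.414, 0.33, 0.049]), (0.83, [0.503, 0.327, 0.039])]
top scale [(0.65, [0.544, 0.061, 0.084]), (0.19, [0.564, 0.322, 0.029])]
top wheel_top [(0.89, [0.553, 0.057, 0.081]), (0.47, [0.242, 0.307, 0.011])]
top platform_top [(0.62, [0.696, -0.287, 0.028]), (0.56, [0.575, 0.142, 0.102])]
top dial_centre [(0.61, [0.548, 0.06, 0.081])]
top dial_zero []
top dial_500 []
top pointer_tip []
top pan [(0.95, [0.494, -0.401, 0.001])]
top weight_500 [(0.76, [0.487, 0.323, 0.039]), (0.7, [0.396, 0.325, 0.049])]
top weight_1000 [(0.76, [0.487, 0.323, 0.039]), (0.7, [0.396, 0.325, 0.049])]
top weight_200 [(0.76, [0.487, 0.323, 0.039]), (0.7, [0.396, 0.325, 0.049])]
```

View pics/scene0.png

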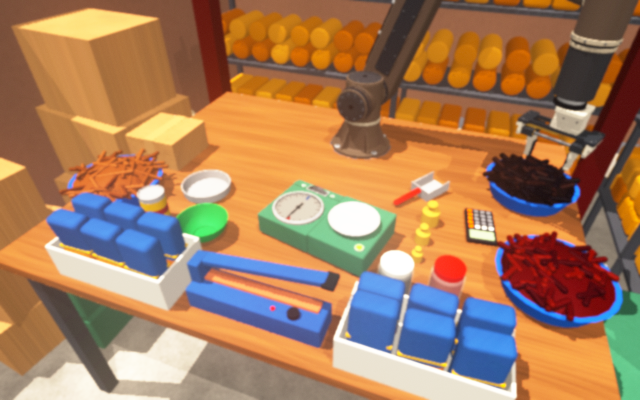

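View pics/top0.png

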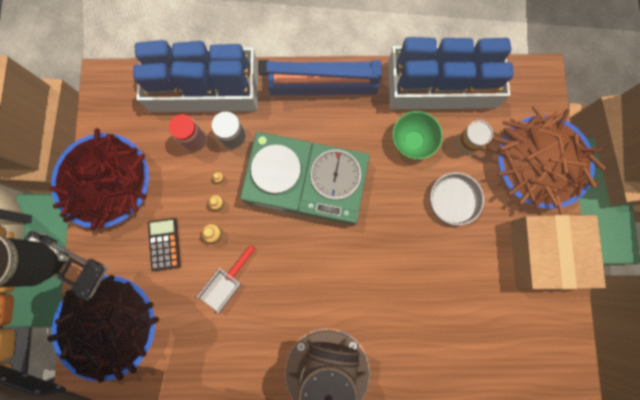

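The top view shows the pan at (457,199), bowl at (417,135), scale at (305,178), and weights at (210,233), (215,201) and (217,177). The dial is on the right with the wheel slot near (330,209). Next I'll measure these from depth.

```bash
python3 - <<'E'
from h import *
p,d=cap('top');C=cloud('top',d);np.save('top0.npy',C);np.save('top0p.npy',p)
print(get_calibration('top'))
def crop(p,u0,u1,v0,v1,s,f): cv2.imwrite('pics/'+f,cv2.resize(p[v0:v1,u0:u1,::-1],None,fx=s,fy=s,interpolation=cv2.INTER_CUBIC))
crop(p,235,375,125,230,5,'c1.png'); crop(p,380,500,100,240,4,'c2.png')
def circ(pts):
    A=np.c_[2*pts,np.ones(len(pts))];b=(pts**2).sum(1);s=np.linalg.lstsq(A,b,rcond=None)[0];return s[:2],np.sqrt(s[2]+s[:2]@s[:2])
def hull(m):
    P=C[m][:,:2].astype(np.float32);(c,r)=cv2.minEnclosingCircle(P);return np.round(c,4),round(r,4),np.round(C[m][:,2].mean(),4),m.sum(), np.round(P.mean(0),4)
v,u=np.mgrid[:400,:640]
def reg(cu,cv_,r): return (u-cu)**2+(v-cv_)**2<r*r
R=reg(457,199,32)&(d>0)
print('pan rim',hull(R&(C[...,2]>.026)),'floor',hull(R&reg(457,199,18)),C[R][:,2].max())
R=reg(275,168,30)&(d>0); print('plat',hull(R&(C[...,2]>.094)),np.percentile(C[R][:,2],[5,50,95]))
R=reg(335,174,20); print('lens',np.percentile(C[R][:,2],[5,50,95]))
for n,cu,cv_ in [('1000',210,233),('500',215,201),('200',217,177)]:
    R=reg(cu,cv_,12)&(C[...,2]>.015); z=C[R][:,2].max(); print(n,hull(R),'top',z,hull(R&(C[...,2]>z-.012)))
R=reg(305,178,80)&(C[...,2]>.06)&(C[...,2]<.115)
P=C[R][:,:2].astype(np.float32); print('scale rect',cv2.minAreaRect(P),R.sum())
R=reg(330,209,22)
print(np.round(C[209:211,310:352,2]*1000)); print(np.round(C[203:215,329,2]*1000))
E
```

```text
{'mtx': array([[444.31843667,   0.        , 324.47282191],
       [  0.        , 444.31843667, 198.12137316],
       [  0.        ,   0.        ,   1.        ]]), 'R': array([[-0.01270107, -0.99991474,  0.00303282],
       [-0.98528037,  0.01199797, -0.17052462],
       [ 0.17047369, -0.00515402, -0.98534875]]), 't': array([0.00755086, 0.49796339, 1.27222653])}
pan rim (array([ 0.4923, -0.3944]), 0.0811, np.float64(0.0324), np.int64(318), array([ 0.4992, -0.4009], dtype=float32)) floor (array([ 0.4979, -0.4034]), 0.0577, np.float64(0.0036), np.int64(1002), array([ 0.4972, -0.4031], dtype=float32)) 0.040030544866297285
plat (array([0.5763, 0.141 ]), 0.0707, np.float64(0.1029), np.int64(1829), array([0.5747, 0.141 ], dtype=float32)) [0.07877245 0.10100119 0.10647388]
lens [0.07995384 0.08397156 0.08847648]
1000 (array([0.3393, 0.1839]), 0.1877, np.float64(0.0606), np.int64(294), array([0.3956, 0.3275], dtype=float32)) top 1.3384789399222121 (array([0.2738, 0.0081]), 0.0001, np.float64(1.3385), np.int64(1), array([0.2738, 0.0081], dtype=float32))
500 (array([0.3874, 0.1765]), 0.2032, np
[... 269 characters left out ...]
(87), array([0.5666, 0.321 ], dtype=float32)) top 0.05068740042484976 (array([0.5688, 0.3239]), 0.0096, np.float64(0.0443), np.int64(30), array([0.5689, 0.3231], dtype=float32))
scale rect ((0.5630179047584534, 0.08580884337425232), (0.4024951756000519, 0.21304930746555328), 77.83782958984375) 8411
[[78. 76. 78. 69. 75. 78. 78. 73. 69. 78. 81. 85. 85. 87. 82. 90. 83. 90.
  92. 90. 87. 89. 86. 85. 82. 89. 81. 84. 73. 65. 72. 75. 75. 74. 74. 80.
  78. 74. 80. 75. 74. 72.]
 [78. 74. 74. 76. 74. 79. 77. 61. 67. 74. 76. 83. 84. 84. 88. 89. 88. 87.
  89. 89. 88. 88. 85. 86. 83. 87. 85. 81. 75. 75. 75. 78. 77. 79. 75. 73.
  73. 75. 76. 73. 77. 76.]]
[73. 78. 81. 78. 84. 92. 90. 89. 90. 73. 77. 77.]
```

View pics/c1.png

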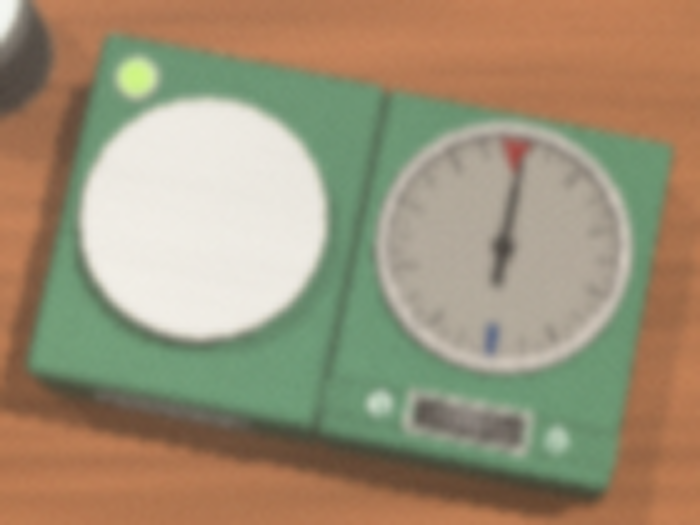

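View pics/c2.png

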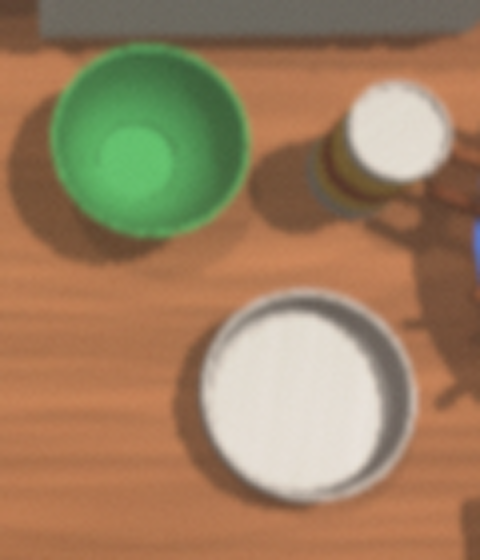

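```bash
cat >> h.py <<'E'
def cast(name,uv,z):
    c=get_calibration(name);R=np.array(c['R']);t=np.array(c['t']);o=-R.T@t
    uv=np.atleast_2d(uv).astype(float);q=np.c_[uv,np.ones(len(uv))]@np.linalg.inv(c['mtx']).T@R
    return o+q*((z-o[2])/q[:,2])[:,None]
def circfit(P):
    P=np.array(P)[:,:2];A=np.c_[2*P,np.ones(len(P))];s=np.linalg.lstsq(A,(P**2).sum(1),rcond=None)[0];return s[:2],np.sqrt(s[2]+s[:2]@s[:2])
def big(m):
    n,l,st,ce=cv2.connectedComponentsWithStats(m.astype(np.uint8));k=1+np.argmax(st[1:,4]);return l==k
def cont(m): return max(cv2.findContours(m.astype(np.uint8),0,1)[0],key=len)[:,0].astype(float)
def rows(dst,yaw=None,grip=0,n=None):
    "print move (tool slide, roll) from measured state to dst with optional yaw"
    s=get_state();r=np.radians(s['eef_rot'][2]);p=s['tcp_pos'];d=np.array(dst)-p
    X=np.array([np.cos(r),np.sin(r),0]);Y=np.array([np.sin(r),-np.cos(r),0])
    rl=0 if yaw is None else -((yaw-s['eef_rot'][2]+180)%360-180)
    print('slide',np.round([d@X,d@Y,-d[2]],4),'roll',round(rl,1),'len',round(np.linalg.norm(d),3),'| t',round(float(s['time_s']),2),'tcp',np.round(p,4),'rot',np.round(s['eef_rot'],2),'F',np.round(s['contact_force'],1),'w',round(float(s['gripper_width']),4))
E
python3 - <<'E'
from h import *
p=np.load('top0p.npy');v,u=np.mgrid[:400,:640];hsv=cv2.cvtColor(p,cv2.COLOR_RGB2HSV)
# platform
m=big((hsv[...,1]<60)&(hsv[...,2]>150)&((u-275)**2+(v-168)**2<900)); print('plat',circfit(cast('top',cont(m),.103)))
# pan outer
m=big((hsv[...,1]<70)&((u-457)**2+(v-199)**2<32**2)); 
print('pan',circfit(cast('top',cont(m),.034)),m.sum())
c,r=cv2.minEnclosingCircle(cont(m).astype(np.float32));print(c,r,cast('top',c,.034))
# dial ring
m=(hsv[...,1]<70)&((u-335)**2+(v-174)**2<28**2); m=big(m);print('dial',circfit(cast('top',cont(m),.083)))
# green
g=(hsv[...,0]>60)&(hsv[...,0]<90)&(hsv[...,1]>60)&(u>235)&(u<375)&(v>125)&(v<230); g=big(g)
h=cv2.convexHull(cont(g).astype(np.float32));print(cv2.minAreaRect(cast('top',h[:,0],.076)[:,:2].astype(np.float32)))
q=cv2.approxPolyDP(h,4,True)[:,0];print(q,cast('top',q,.076))
# wheel slot dark
for z,uv in [(.076,[(317.5,202.5),(341.5,207.5),(340,215),(316,210)])]:print(cast('top',uv,z), cast('top',np.mean(uv,0),.076))
ps,d=cap('scene')
for n,cn in [('pan','scene'),('pan','top')]:
    for b in cut_out(n,cn)[:2]: m=b['mask'];print(n,cn,b['score'],np.argwhere(m).mean(0),m.sum())
E
```

```text
plat (array([0.58021498, 0.14196833]), np.float64(0.07289891867575872))
pan (array([ 0.4940056, -0.3918779]), np.float64(0.07921161639542043)) 2258
(456.18853759765625, 198.84426879882812) 27.387304306030273 [[ 0.49256539 -0.39133869  0.034     ]]
dial (array([ 0.56259146, -0.03018793]), np.float64(0.07910442898019847))
((0.556768536567688, 0.057526662945747375), (0.3352832794189453, 0.20241853594779968), 77.61721801757812)
[[265. 135.]
 [367. 155.]
 [355. 220.]
 [243. 198.]
 [248. 170.]] [[ 0.68369303  0.17485877  0.076     ]
 [ 0.61912702 -0.12485785  0.076     ]
 [ 0.42770994 -0.0849619   0.076     ]
 [ 0.49548206  0.23632457  0.076     ]
 [ 0.57813849  0.22329967  0.076     ]]
[[ 0.4797217   0.02176209  0.076     ]
 [ 0.46432449 -0.04704723  0.076     ]
 [ 0.44265227 -0.0423314   0.076     ]
 [ 0.45796614  0.0262855   0.076     ]] [[ 0.46114349 -0.01035986  0.076     ]]
pan scene 0.79 [186.16718028 205.27349769] 1298
pan top 0.86 [198.65415194 455.95273852] 2264
pan top 0.43 [134.89565217 417.05869565] 1840
```

apply_moves([
  {"grip": 0,"slide": [0.055,0.025,-0.005],"roll": 10},
  {"grip": 0,"slide": [0.11,0.05,-0.01],"roll": 20},
  {"grip": 0,"slide": [0.165,0.075,-0.015],"roll": 30},
  {"grip": 0,"slide": [0.22,0.1,-0.02],"roll": 40},
  {"grip": 0,"slide": [0.275,0.125,-0.02],"roll": 50},
])

```text
time_s: 2.02
tcp_pos: [0.4954, 0.3645, 0.2474]
eef_rot: [-179.9, 0.0, -77.2]
contact_force: [0.6, -0.5, -0.5]
gripper_width: 0.0876
```

```bash
python3 - <<'E'
from h import *
rows([.6,.05,.25],-90); print(cast('top',(328.5,209),.086))
E
```

```text
slide [ 0.3299 -0.0325 -0.0026] roll 12.8 len 0.331 | t 2.02 tcp [0.4954 0.3645 0.2474] rot [-1.7993e+02  5.0000e-02 -7.7220e+01] F [ 0.6 -0.5 -0.5] w 0.0876
[[ 0.45894893 -0.00949089  0.086     ]]
```

apply_moves([
  {"grip": 0,"slide": [0.06,-0.012,0],"roll": 5},
  {"grip": 0,"slide": [0.12,-0.024,0],"roll": 10},
  {"grip": 0,"slide": [0.18,-0.03,0],"roll": 12.8},
  {"grip": 0,"slide": [0.24,-0.033,0],"roll": 12.8},
  {"grip": 0,"slide": [0.3,-0.033,0],"roll": 12.8},
])

```text
time_s: 2.65
tcp_pos: [0.5947, 0.0793, 0.2467]
eef_rot: [-180.0, 0.0, -89.7]
contact_force: [-0.1, -0.5, -0.2]
gripper_width: 0.0876
```

```bash
python3 - <<'E'
from h import *
rows([.55,-.2,.25],-90);rows([.4145,-.3915,.2],-90)
E
```

```text
slide [ 0.279   0.0461 -0.0033] roll 0.3 len 0.283 | t 2.65 tcp [0.5947 0.0793 0.2467] rot [-179.98    0.    -89.71] F [-0.1 -0.5 -0.2] w 0.0876
slide [0.4699 0.1826 0.0467] roll 0.3 len 0.506 | t 2.65 tcp [0.5947 0.0793 0.2467] rot [-179.98    0.    -89.71] F [-0.1 -0.5 -0.2] w 0.0876
```

apply_moves([
  {"grip": 0,"slide": [0.058,0.01,0],"roll": 0.3},
  {"grip": 0,"slide": [0.116,0.025,0],"roll": 0.3},
  {"grip": 0,"slide": [0.174,0.045,0],"roll": 0.3},
  {"grip": 0,"slide": [0.23,0.07,0],"roll": 0.3},
  {"grip": 0,"slide": [0.285,0.095,0],"roll": 0.3},
])

```text
time_s: 3.28
tcp_pos: [0.4997, -0.206, 0.2469]
eef_rot: [-180.0, -0.0, -90.0]
contact_force: [1.3, -0.9, 1.2]
gripper_width: 0.0877
```

apply_moves([
  {"grip": 0.3,"slide": [0.055,0.025,0.01],"roll": 0},
  {"grip": 0.3,"slide": [0.11,0.05,0.03],"roll": 0},
  {"grip": 0.3,"slide": [0.16,0.075,0.06],"roll": 0},
  {"grip": 0.3,"slide": [0.185,0.088,0.1],"roll": 0},
  {"grip": 0.3,"slide": [0.185,0.088,0.12],"roll": 0},
])

```text
time_s: 3.9
tcp_pos: [0.4103, -0.3905, 0.1243]
eef_rot: [179.9, 0.1, -90.2]
contact_force: [0.0, 0.1, -0.4]
gripper_width: 0.0613
```

```bash
python3 - <<'E'
from h import *
rows([.4145,-.3915,.01],-90)
p,d=cap('top','t1.png');cv2.imwrite('pics/t1.png',cv2.resize(p[120:280,370:530,::-1],None,fx=4,fy=4))
p,d=cap('scene');cv2.imwrite('pics/s1.png',cv2.resize(p[100:260,120:320,::-1],None,fx=4,fy=3.7))
E
```

```text
slide [ 0.001  -0.0042  0.1143] roll -0.2 len 0.114 | t 3.9 tcp [ 0.4103 -0.3905  0.1243] rot [ 1.7986e+02  8.0000e-02 -9.0220e+01] F [ 0.   0.1 -0.4] w 0.0613
```

View pics/t1.png

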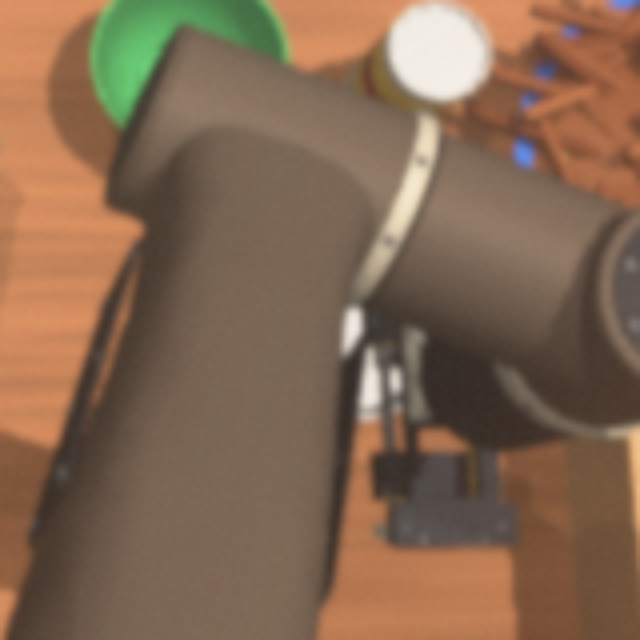

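View pics/s1.png

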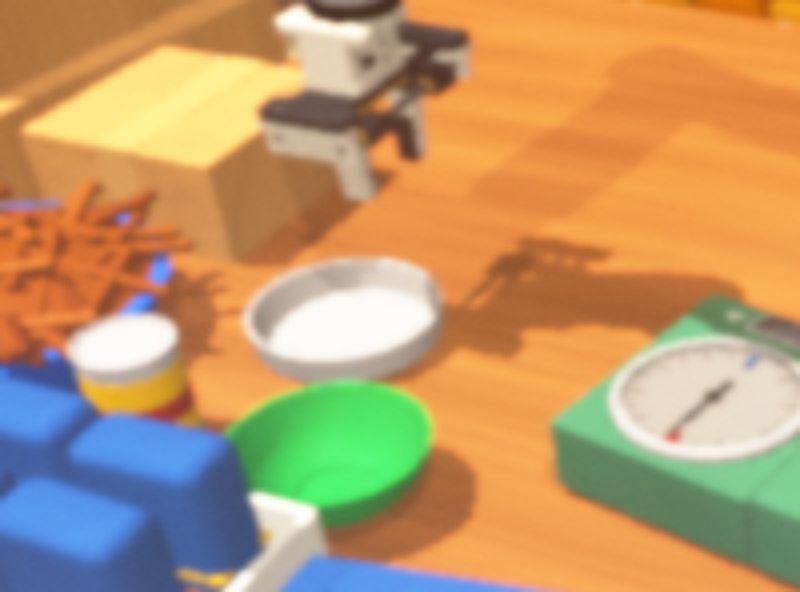

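apply_moves([
  {"grip": 0.3,"slide": [0.001,-0.004,0.05],"roll": 0},
  {"grip": 0.3,"slide": [0.001,-0.004,0.1],"roll": 0},
  {"grip": 0.3,"slide": [0.001,-0.004,0.114],"roll": 0},
  {"grip": 0.3,"slide": [0.001,-0.004,0.114],"roll": 0},
])

```text
time_s: 4.5
tcp_pos: [0.4172, -0.3903, 0.0132]
eef_rot: [180.0, -0.0, -90.0]
contact_force: [-0.1, 0.3, 0.3]
gripper_width: 0.0616
```

apply_moves([
  {"grip": 1,"slide": [0,0,0],"roll": 0},
  {"grip": 1,"slide": [0,0,0],"roll": 0},
  {"grip": 1,"slide": [0,0,0],"roll": 0},
  {"grip": 1,"slide": [0,0,0],"roll": 0},
  {"grip": 1,"slide": [0,0,0],"roll": 0},
], grip_force=35)

```text
time_s: 5.12
tcp_pos: [0.4166, -0.3903, 0.0127]
eef_rot: [-180.0, -0.0, -90.0]
contact_force: [-0.0, -1.2, -0.2]
gripper_width: 0.0167
```

```bash
python3 - <<'E'
from h import *
rows([.4145,-.3915,.01],-90)
E
```

```text
slide [0.0012 0.0021 0.0027] roll -0.0 len 0.004 | t 5.12 tcp [ 0.4166 -0.3903  0.0127] rot [-179.99   -0.    -90.02] F [-0.  -1.2 -0.2] w 0.0167
```

apply_moves([
  {"grip": 1,"slide": [0,0,0],"roll": 0},
  {"grip": 1,"slide": [0,0,0],"roll": 0},
  {"grip": 1,"slide": [0,0,0],"roll": 0},
])

```text
time_s: 5.5
tcp_pos: [0.4176, -0.3909, 0.0132]
eef_rot: [-179.9, -0.1, -90.0]
contact_force: [1.8, -1.9, 2.9]
gripper_width: 0.0061
```

apply_moves([
  {"grip": 1,"slide": [0,0,-0.01],"roll": 0},
  {"grip": 1,"slide": [0,0,-0.03],"roll": 0},
  {"grip": 1,"slide": [0,0,-0.06],"roll": 0},
  {"grip": 1,"slide": [0,0,-0.1],"roll": 0},
  {"grip": 1,"slide": [0,0,-0.14],"roll": 0},
])

```text
time_s: 6.12
tcp_pos: [0.415, -0.3892, 0.1531]
eef_rot: [179.8, 0.1, -90.0]
contact_force: [0.8, -0.8, -1.5]
gripper_width: 0.0036
```

```bash
python3 - <<'E'
from h import *
rows([.4145,-.3915,.01],-90)
p,d=cap('scene');cv2.imwrite('pics/s2.png',cv2.resize(p[80:260,120:320,::-1],None,fx=4,fy=3.3))
E
```

```text
slide [0.0023 0.0005 0.1431] roll 0.0 len 0.143 | t 6.12 tcp [ 0.415  -0.3892  0.1531] rot [ 1.7981e+02  1.1000e-01 -9.0000e+01] F [ 0.8 -0.8 -1.5] w 0.0036
```

View pics/s2.png

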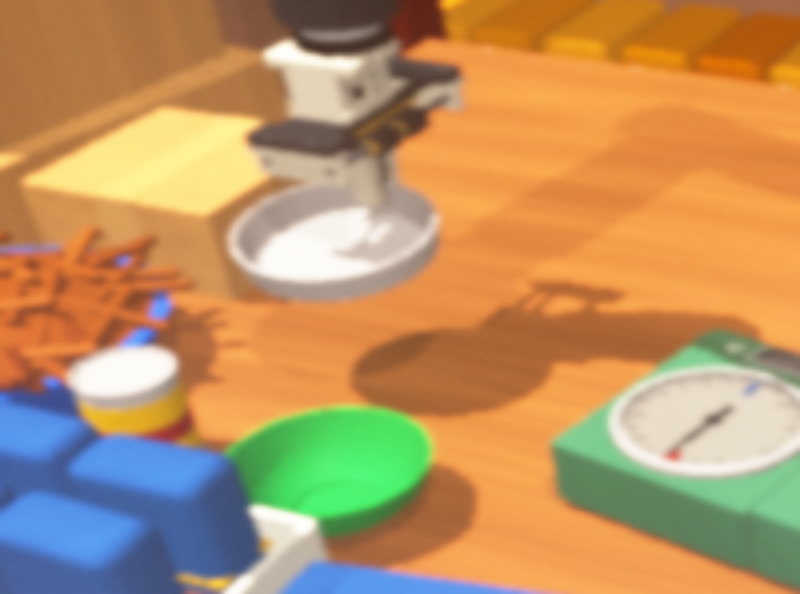

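apply_moves([
  {"grip": 1,"slide": [-0.03,-0.005,-0.02],"roll": 0},
  {"grip": 1,"slide": [-0.075,-0.015,-0.04],"roll": 0},
  {"grip": 1,"slide": [-0.12,-0.025,-0.05],"roll": 0},
  {"grip": 1,"slide": [-0.165,-0.035,-0.05],"roll": 0},
  {"grip": 1,"slide": [-0.21,-0.045,-0.05],"roll": 0},
])

```text
time_s: 6.8
tcp_pos: [0.4602, -0.1786, 0.2022]
eef_rot: [179.9, 0.0, -90.0]
contact_force: [1.7, -0.3, -1.9]
gripper_width: 0.0039
```

apply_moves([
  {"grip": 1,"slide": [-0.045,-0.008,0],"roll": 0},
  {"grip": 1,"slide": [-0.095,-0.016,0],"roll": 0},
  {"grip": 1,"slide": [-0.145,-0.024,0],"roll": 0},
  {"grip": 1,"slide": [-0.195,-0.032,0],"roll": 0},
  {"grip": 1,"slide": [-0.245,-0.04,0],"roll": 0},
])

```text
time_s: 7.42
tcp_pos: [0.5002, 0.0659, 0.2021]
eef_rot: [179.8, -0.0, -90.0]
contact_force: [1.8, -0.1, -1.5]
gripper_width: 0.004
```

```bash
python3 - <<'E'
from h import *
rows([.502,.141,.18],-90)
E
```

```text
slide [-0.0751 -0.0018  0.0221] roll 0.0 len 0.078 | t 7.42 tcp [0.5002 0.0659 0.2021] rot [ 1.7985e+02 -5.0000e-02 -8.9980e+01] F [ 1.8 -0.1 -1.5] w 0.004
```

apply_moves([
  {"grip": 1,"slide": [-0.03,-0.001,0],"roll": 0},
  {"grip": 1,"slide": [-0.06,-0.002,0.01],"roll": 0},
  {"grip": 1,"slide": [-0.075,-0.002,0.03],"roll": 0},
  {"grip": 1,"slide": [-0.075,-0.002,0.05],"roll": 0},
  {"grip": 1,"slide": [-0.075,-0.002,0.06],"roll": 0},
])

```text
time_s: 8.05
tcp_pos: [0.502, 0.139, 0.141]
eef_rot: [179.8, -0.1, -90.0]
contact_force: [0.3, 0.3, -1.4]
gripper_width: 0.0043
```

```bash
python3 - <<'E'
from h import *
rows([.502,.141,.18],-90)
p,d=cap('scene');np.save('s3.npy',d);np.save('s3p.npy',p);cv2.imwrite('pics/s3.png',cv2.resize(p[150:280,240:420,::-1],None,fx=4.4,fy=4.4,interpolation=cv2.INTER_CUBIC))
p,d=cap('top');np.save('t3.npy',d);np.save('t3p.npy',p);cv2.imwrite('pics/t3.png',cv2.resize(p[120:235,230:380,::-1],None,fx=5,fy=5,interpolation=cv2.INTER_CUBIC))
E
```

```text
slide [-0.002 -0.    -0.039] roll 0.0 len 0.039 | t 8.05 tcp [0.502 0.139 0.141] rot [ 1.7979e+02 -1.1000e-01 -8.9980e+01] F [ 0.3  0.3 -1.4] w 0.0043
```

View pics/s3.png

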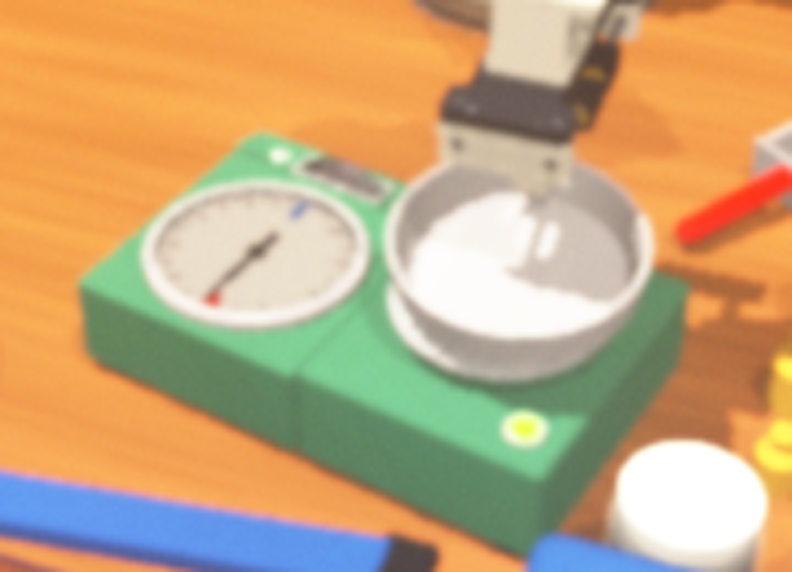

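View pics/t3.png

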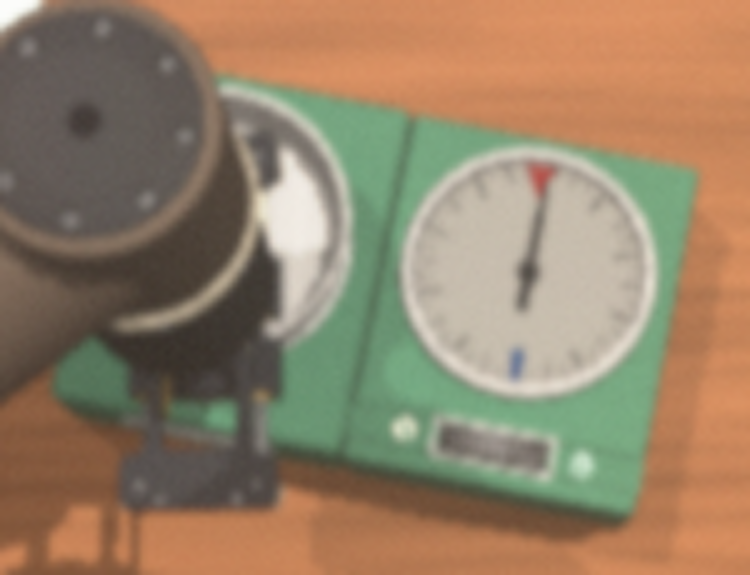

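```bash
python3 - <<'E'
from h import *
from scipy.optimize import least_squares
p0=cv2.imread('pics/scene0.png')[:,:,::-1]
hsv=cv2.cvtColor(p0,cv2.COLOR_RGB2HSV);v,u=np.mgrid[:400,:640]
m=big((hsv[...,1]<60)&(hsv[...,2]>140)&(abs(u-354)<35)&(abs(v-219)<25))
P=cast('scene',cont(m),.103);print('plat scene',circfit(P),m.sum())
p=np.load('s3p.npy');d=np.load('s3.npy');C=cloud('scene',d)
hsv=cv2.cvtColor(p,cv2.COLOR_RGB2HSV)
m=(hsv[...,1]<75)&(abs(u-358)<32)&(v>182)&(v<238)
# floor: bright white
f=big((hsv[...,1]<60)&(hsv[...,2]>200)&(u>332)&(u<385)&(v>195)&(v<226))
Q=C[f];A=np.c_[Q[:,:2],np.ones(len(Q))];s=np.linalg.lstsq(A,Q[:,2],rcond=None)[0];print('floor plane slopes',s[:2],'z',Q[:,2].mean(),f.sum())
for n,(a) in {'top':np.load('t3.npy')}.items(): pass
# rim outer right/front contour from image gradient: radial search
def rim(name,p,z,c0,angs,rr=np.linspace(.065,.095,61)):
    g=cv2.cvtColor(p,cv2.COLOR_RGB2HSV)[...,1].astype(np.float32);out=[]
    for a in angs:
        X=np.c_[c0[0]+rr*np.cos(a),c0[1]+rr*np.sin(a),np.full(len(rr),z)]
        q=np.array([px(name,x) for x in X],np.float32)
        s=cv2.remap(g,q[:,0].reshape(1,-1),q[:,1].reshape(1,-1),cv2.INTER_LINEAR)[0]
        k=np.argmax(np.gradient(cv2.GaussianBlur(s.reshape(1,-1),(7,1),0)[0]));out.append([np.degrees(a),rr[k]*1000])
    return np.array(out)
c0=np.array([.58,.14]);zr=s[:2]@c0+s[2]+.03;print('rim z',zr)
# right/left/back visible
print(np.round(rim('scene',p,zr,c0,np.radians(np.arange(-100,101,20))),1).tolist())
E
```

```text
plat scene (array([0.57794229, 0.14212123]), np.float64(0.07440535412617767)) 1569
floor plane slopes [0.52242201 0.14480613] z 0.12937696061440127 1271
rim z 0.1587694364849599
[[-100.0, 70.0], [-80.0, 70.5], [-60.0, 73.0], [-40.0, 80.0], [-20.0, 84.0], [0.0, 93.0], [20.0, 93.5], [40.0, 93.0], [60.0, 93.5], [80.0, 93.5], [100.0, 91.5]]
```

```bash
python3 - <<'E'
from h import *
p=np.load('s3p.npy');d=np.load('s3.npy');C=cloud('scene',d)
v,u=np.mgrid[:400,:640]
f=(u>340)&(u<372)&(v>205)&(v<219)
Q=C[f];
for i in range(5):
    A=np.c_[Q[:,:2],np.ones(len(Q))];s=np.linalg.lstsq(A,Q[:,2],rcond=None)[0];r=Q[:,2]-A@s;k=abs(r)<2*r.std();print(s,r.std(),len(Q));Q=Q[k]
for vv in range(180,242,4): print(vv,np.round(C[vv,330:390:6,2]*1000))
p=np.load('t3p.npy');d=np.load('t3.npy');C=cloud('top',d)
print(np.round(C[160:180:3,284:300:2,2]*1000))
E
```

```text
[ 0.67795122  0.23913346 -0.30245998] 0.012279949157136776 403
[-0.11317749 -0.01076702  0.19130008] 0.0014625842076682154 402
[-0.11345446 -0.01380234  0.19188128] 0.001244281813627056 379
[-0.11413674 -0.01439165  0.19238434] 0.0011564688082868245 366
[-0.11526587 -0.01408664  0.19299196] 0.0011127880275366134 358
180 [  3.  -1. 232. 234. 241. 246. 247.   1.  -3.   1.]
184 [  1.   3. 215. 218. 225. 226. 234.   2.   3.   3.]
188 [  2.   0. 156. 152. 212. 216. 220. 162.   2.   2.]
192 [ 79. 153. 144. 139. 135. 149. 144. 149. 158.   3.]
196 [155. 139. 131. 129. 134. 132. 133. 137. 148. 160.]
200 [148. 130. 128. 129. 128. 130. 131. 130. 136. 154.]
204 [138. 124. 130. 127. 128. 128. 129. 128. 130. 146.]
208 [134. 125. 126. 126. 129. 126. 126. 127. 127. 139.]
212 [148. 123. 122. 124. 125. 125. 126. 125. 125. 142.]
216 [133. 122. 124. 121. 121. 122. 121. 124. 125. 143.]
220 [104. 143. 120. 121. 120. 121. 120. 119. 148.  82.]
224 [104. 125. 140. 145. 118. 119. 147. 143. 128.  82.]
228 [ 83. 106. 119. 130. 132. 136. 133. 126.  82.  85.]
232 [ 85.  83. 105. 103. 118. 119. 105.  83.  84.  78.]
236 [82. 84. 82. 83. 81. 84. 82. 82. 84. 59.]
240 [82. 84. 83. 84. 80. 84. 83. 82. 73. 41.]
[[113. 122. 120. 126. 118. 123. 132. 153.]
 [121. 123. 122. 123. 119. 119. 124. 155.]
 [124. 122. 118. 118. 121. 122. 122. 155.]
 [130. 124. 126. 124. 125. 127. 126. 151.]
 [350. 123. 125. 124. 126. 123. 128. 150.]
 [352. 215. 123. 126. 125. 129. 156. 104.]
 [346. 214. 124. 126. 129. 161. 139.  78.]]
```

```bash
python3 - <<'E'
from h import *
s=np.array([-.115,-.014,.193]);n=np.array([.115,.014,1]);n/=np.linalg.norm(n)
e1=np.cross([0,1,0],n);e1/=np.linalg.norm(e1);e2=np.cross(n,e1)
c0=np.array([.579,.139,0]);c0[2]=s[:2]@c0[:2]+s[2]; cb=c0; c0=c0+n*.030
print(c0)
for nm,f in [('scene','s3p.npy'),('top','t3p.npy')]:
    p=np.load(f).copy();k=5;u0,v0,u1,v1=(310,165,400,250) if nm=='scene' else (240,130,320,210)
    im=cv2.resize(p[v0:v1,u0:u1,::-1],None,fx=7,fy=7,interpolation=cv2.INTER_CUBIC)
    for R,cc,col in [(.08,c0,(0,0,255)),(.07,cb-n*.004,(255,0,0))]:
        pts=np.array([px(nm,cc+R*(np.cos(a)*e1+np.sin(a)*e2)) for a in np.linspace(0,2*np.pi,80)])
        cv2.polylines(im,[(((pts-[u0,v0])+.5)*7).astype(np.int32)],True,col,1)
    pts=np.array([px(nm,[.579+.07*np.cos(a),.142+.07*np.sin(a),.103]) for a in np.linspace(0,2*np.pi,80)])
    cv2.polylines(im,[(((pts-[u0,v0])+.5)*7).astype(np.int32)],True,(0,200,0),1)
    cv2.imwrite(f'pics/fit_{nm}.png',im)
E
```

```text
[0.58242708 0.13941721 0.15426969]
```

View pics/fit_scene.png

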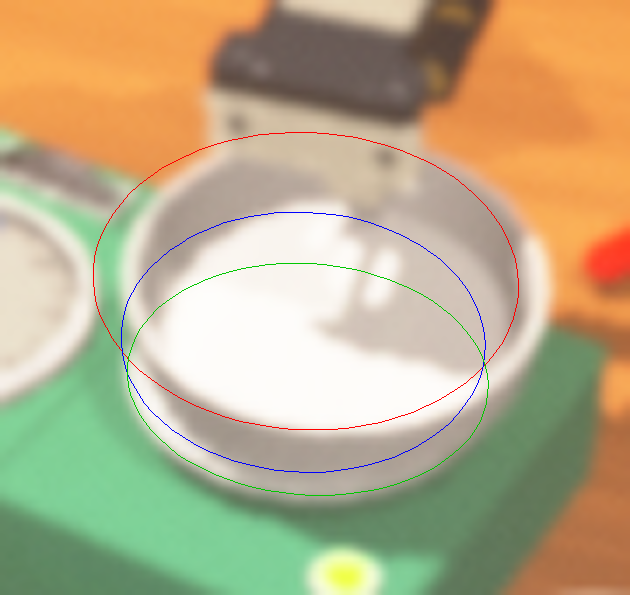

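View pics/fit_top.png

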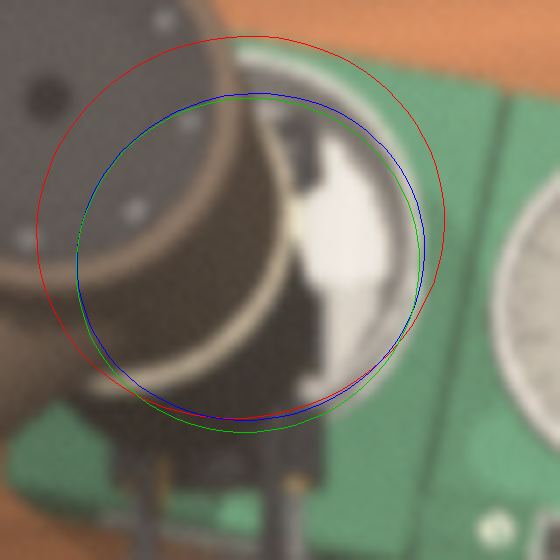

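```bash
python3 - <<'E'
from h import *
from scipy.optimize import least_squares
s=np.array([-.115,-.014,.193])
S=np.array([(549,285),(545,330),(505,197),(530,230),(122,290),(128,250),(150,205),(128,330),(330,437)])/7-.5+[310,165]
T=np.array([(437,235),(430,190),(400,125),(350,85),(300,60),(415,310),(385,365),(345,410)])/7-.5+[240,130]
def circ3(c,R,n,N=180):
    e1=np.cross([0,1,0],n);e1/=np.linalg.norm(e1);e2=np.cross(n,e1);a=np.linspace(0,2*np.pi,N)[:,None]
    return c+R*(np.cos(a)*e1+np.sin(a)*e2)
def prj(nm,X):
    c=get_calibration(nm);q=(X@np.array(c['R']).T+c['t'])@np.array(c['mtx']).T;return q[:,:2]/q[:,2:]
def f(x):
    n=np.array([-x[3],-x[4],1]);n/=np.linalg.norm(n);r=[]
    for nm,E in (('scene',S),('top',T)):
        q=prj(nm,circ3(x[:3],.08,n))
        for e in E:
            dd=q-e;k=np.argmin((dd**2).sum(1));cen=q.mean(0);r.append(np.hypot(*dd[k])*np.sign(np.hypot(*(e-cen))-np.hypot(*(q[k]-cen))))
    return np.r_[r,(x[3]+.115)/.02,(x[4]+.014)/.02]
o=least_squares(f,[.576,.142,.152,-.115,-.014],loss='soft_l1');print(np.round(o.x,4),np.round(o.fun,1))
n=np.array([-o.x[3],-o.x[4],1]);n/=np.linalg.norm(n);b=o.x[:3]-n*.034;print('base centre',b, 'low/high edge', b[2]-.07*.115,b[2]+.07*.115)
E
```

```text
Traceback (most recent call last):
ValueError: time passes only in moves, steps and waits
```

```bash
python3 - <<'E'
import re
t=open('h.py').read()
t=t.replace("from plant import *","from plant import *\nimport functools\nfrom plant import get_calibration as _gc\nget_calibration=functools.lru_cache(None)(_gc)")
open('h.py','w').write(t)
E
cat > fit.py <<'E'
from h import *
from scipy.optimize import least_squares
def circ3(c,R,n,N=180):
    e1=np.cross([0,1,0],n);e1/=np.linalg.norm(e1);e2=np.cross(n,e1);a=np.linspace(0,2*np.pi,N)[:,None]
    return c+R*(np.cos(a)*e1+np.sin(a)*e2)
def prj(nm,X):
    c=get_calibration(nm);q=(X@np.array(c['R']).T+c['t'])@np.array(c['mtx']).T;return q[:,:2]/q[:,2:]
def fit(sets,x0,R,tilt0,sig=.02,z0=None):
    def f(x):
        n=np.array([-x[3],-x[4],1]);n/=np.linalg.norm(n);r=[]
        for nm,E in sets:
            q=prj(nm,circ3(x[:3],R,n))
            for e in E:
                dd=q-e;k=np.argmin((dd**2).sum(1));cen=q.mean(0);r.append(np.hypot(*dd[k])*np.sign(np.hypot(*(e-cen))-np.hypot(*(q[k]-cen))))
        r=list(r)+[(x[3]-tilt0[0])/sig,(x[4]-tilt0[1])/sig]
        if z0: r.append((x[2]-z0)/.001)
        return np.array(r)
    return least_squares(f,x0,loss='soft_l1')
E
python3 - <<'E'
from fit import *
S=np.array([(549,285),(545,330),(505,197),(530,230),(122,290),(128,250),(150,205),(128,330),(330,437)])/7-.5+[310,165]
T=np.array([(437,235),(430,190),(400,125),(350,85),(300,60),(415,310),(385,365),(345,410)])/7-.5+[240,130]
o=fit([('scene',S),('top',T)],[.576,.142,.152,-.115,-.014],.08,(-.115,-.014));print(np.round(o.x,4),np.round(o.fun,1))
n=np.array([-o.x[3],-o.x[4],1]);n/=np.linalg.norm(n);b=o.x[:3]-n*.034;print('base centre',b)
print(get_state()['time_s'])
E
```

```text
[ 0.5754  0.1462  0.1499 -0.1168 -0.0047] [ 1.3  1.9  0.9  0.9 -0.8 -1.  -0.5  0.2  0.9  1.3  1.3  1.7  1.   1.1
  0.1  0.5  1.5 -0.1  0.5]
base centre [0.57150415 0.14605539 0.11616905]
8.15
```

apply_moves([
  {"grip": 1,"slide": [0.005,-0.003,0],"roll": 0},
  {"grip": 1,"slide": [0.005,-0.003,0.004],"roll": 0},
  {"grip": 1,"slide": [0.005,-0.003,0.008],"roll": 0},
  {"grip": 1,"slide": [0.005,-0.003,0.012],"roll": 0},
  {"grip": 1,"slide": [0.005,-0.003,0.014],"roll": 0},
])

```text
time_s: 8.78
tcp_pos: [0.5068, 0.1347, 0.1285]
eef_rot: [-180.0, -0.0, -90.0]
contact_force: [-1.9, -0.1, 0.0]
gripper_width: 0.0033
```

apply_moves([
  {"grip": 1,"slide": [0,0,0.003],"roll": 0},
  {"grip": 1,"slide": [0,0,0.006],"roll": 0},
  {"grip": 1,"slide": [0,0,0.009],"roll": 0},
  {"grip": 1,"slide": [0,0,0.009],"roll": 0},
])

```text
time_s: 9.28
tcp_pos: [0.5069, 0.1348, 0.1196]
eef_rot: [-180.0, 0.0, -90.0]
contact_force: [-2.0, -0.3, 3.8]
gripper_width: 0.0042
```

```bash
python3 - <<'E'
from h import *
rows([.505,.136,.115],-90)
p,d=cap('scene');np.save('s4.npy',d);np.save('s4p.npy',p);cv2.imwrite('pics/s4.png',cv2.resize(p[150:280,240:420,::-1],None,fx=4.4,fy=4.4,interpolation=cv2.INTER_CUBIC))
C=cloud('scene',d)
v,u=np.mgrid[:400,:640]
f=(u>340)&(u<372)&(v>207)&(v<219)
Q=C[f];Q=Q[abs(Q[:,2]-np.median(Q[:,2]))<.01]
for i in range(5):
    A=np.c_[Q[:,:2],np.ones(len(Q))];s=np.linalg.lstsq(A,Q[:,2],rcond=None)[0];r=Q[:,2]-A@s;k=abs(r)<2*r.std();Q=Q[k]
print(s,s[:2]@[.575,.141]+s[2])
E
```

```text
slide [-0.0012  0.0019  0.0046] roll -0.0 len 0.005 | t 9.28 tcp [0.5069 0.1348 0.1196] rot [-1.7998e+02  1.0000e-02 -9.0000e+01] F [-2.  -0.3  3.8] w 0.0042
[-0.0693635  -0.01652831  0.14942767] 0.10721316098500508
```

View pics/s4.png

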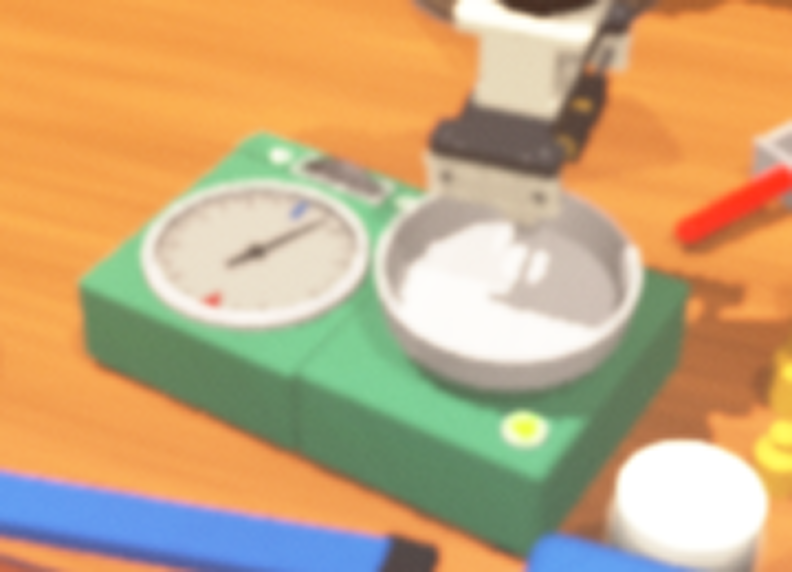

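apply_moves([
  {"grip": 1,"slide": [0,0,0],"roll": 0},
  {"grip": 1,"slide": [0,0,0],"roll": 0},
  {"grip": 1,"slide": [0,0,0],"roll": 0},
], grip_force=3)

```text
time_s: 9.7
tcp_pos: [0.5066, 0.1346, 0.1194]
eef_rot: [180.0, -0.0, -90.0]
contact_force: [-0.1, -0.2, 0.2]
gripper_width: 0.0051
```

apply_moves([
  {"grip": 0.85,"slide": [0,0,0],"roll": 0},
  {"grip": 0.75,"slide": [0,0,0],"roll": 0},
  {"grip": 0.65,"slide": [0,0,0],"roll": 0},
  {"grip": 0.65,"slide": [0,0,0],"roll": 0},
  {"grip": 0.65,"slide": [0,0,0],"roll": 0},
])

```text
time_s: 10.32
tcp_pos: [0.5068, 0.1347, 0.1196]
eef_rot: [-180.0, 0.0, -90.0]
contact_force: [0.2, 0.8, 0.0]
gripper_width: 0.0303
```

```bash
python3 - <<'E'
from h import *
rows([.505,.136,.115],-90)
p,d=cap('scene');cv2.imwrite('pics/s5.png',cv2.resize(p[150:280,240:420,::-1],None,fx=4.4,fy=4.4,interpolation=cv2.INTER_CUBIC))
E
```

```text
slide [-0.0013  0.0018  0.0046] roll -0.0 len 0.005 | t 10.32 tcp [0.5068 0.1347 0.1196] rot [-180.      0.    -90.01] F [0.2 0.8 0. ] w 0.0303
```

View pics/s5.png

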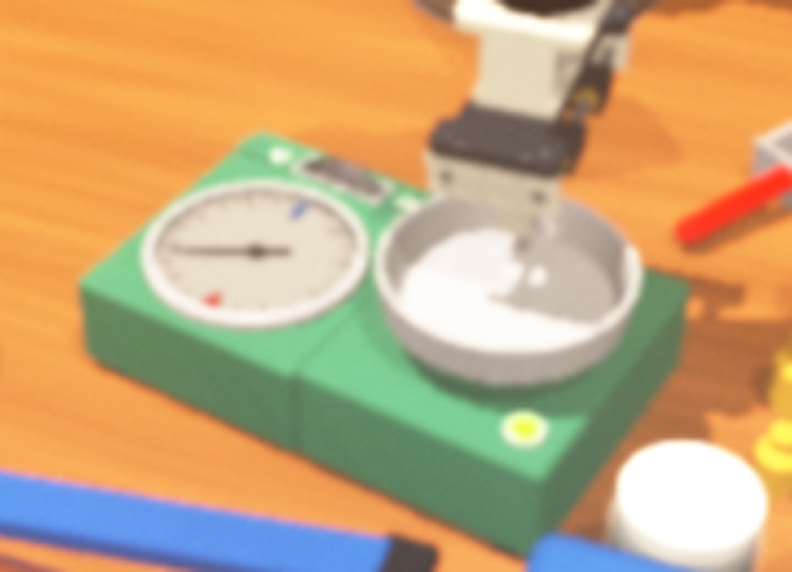

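apply_moves([
  {"grip": 0.65,"slide": [0,0,-0.03],"roll": 0},
  {"grip": 0.65,"slide": [0,0,-0.07],"roll": 0},
  {"grip": 1,"slide": [0.05,0.016,-0.08],"roll": 5},
  {"grip": 1,"slide": [0.105,0.035,-0.075],"roll": 9},
  {"grip": 1,"slide": [0.156,0.05,-0.05],"roll": 12.2},
])

```text
time_s: 11.0
tcp_pos: [0.457, -0.0223, 0.1708]
eef_rot: [-179.8, 0.1, -102.3]
contact_force: [0.4, -0.6, -0.3]
gripper_width: 0.0064
```

```bash
python3 - <<'E'
from h import *
rows([.4565,-.021,.100],-102.2)
p,d=cap('scene');np.save('s6p.npy',p);cv2.imwrite('pics/s6.png',cv2.resize(p[150:280,240:420,::-1],None,fx=4.4,fy=4.4,interpolation=cv2.INTER_CUBIC))
p,d=cap('top');np.save('t6p.npy',p);cv2.imwrite('pics/t6.png',cv2.resize(p[120:235,230:380,::-1],None,fx=5,fy=5,interpolation=cv2.INTER_CUBIC))
E
```

```text
slide [-0.0012  0.0008  0.0708] roll -0.1 len 0.071 | t 11.0 tcp [ 0.457  -0.0223  0.1708] rot [-1.7979e+02  1.2000e-01 -1.0228e+02] F [ 0.4 -0.6 -0.3] w 0.0064
```

View pics/s6.png

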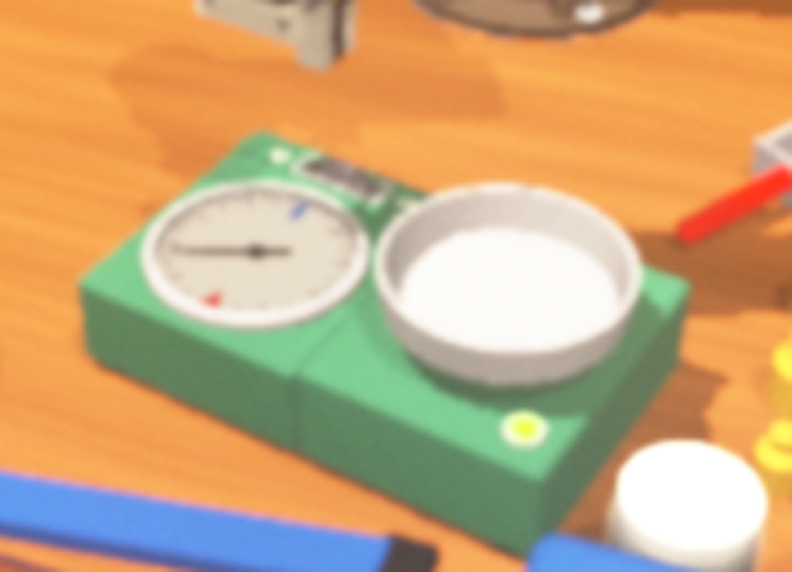

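View pics/t6.png

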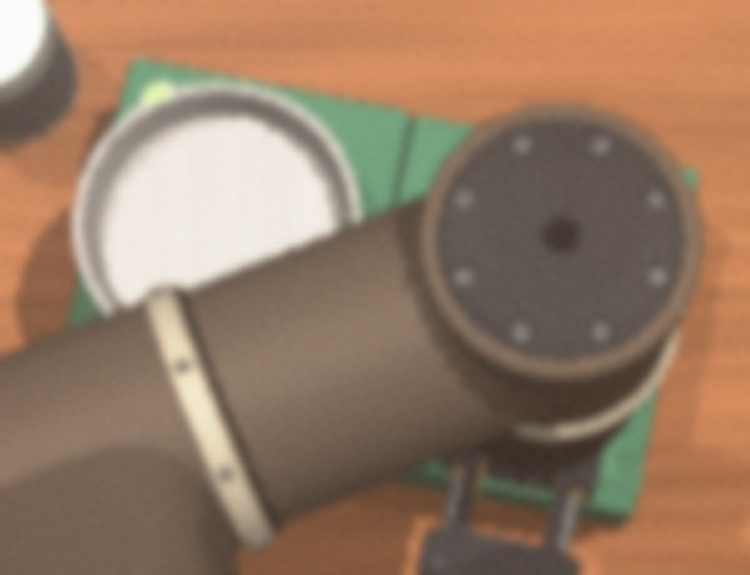

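```bash
python3 - <<'E'
from fit import *
S=np.array([(374,270),(385,235),(420,203),(508,184),(580,198),(625,230),(642,270),(635,310)])/4.4-.5+[240,150]
T=np.array([(218,80),(150,105),(110,140),(72,215),(80,260),(290,105),(335,145),(358,200)])/5-.5+[230,120]
o=fit([('scene',S),('top',T)],[.576,.142,.1345,0,0],.08,(0,0),.005,.1345);print(np.round(o.x,4),np.round(o.fun,1))
for s in [('scene',S)],[('top',T)]:
  o=fit(s,[.576,.142,.1345,0,0],.08,(0,0),.002,.1345);print(np.round(o.x,4))
# platform same way
p0=cv2.imread('pics/scene0.png')[:,:,::-1];v,u=np.mgrid[:400,:640]
hsv=cv2.cvtColor(p0,cv2.COLOR_RGB2HSV);m=big((hsv[...,1]<60)&(hsv[...,2]>140)&(abs(u-354)<35)&(abs(v-219)<25));S=cont(m);S=S[S[:,1]<222]
p=np.load('top0p.npy');hsv=cv2.cvtColor(p,cv2.COLOR_RGB2HSV);m=big((hsv[...,1]<60)&(hsv[...,2]>150)&((u-275)**2+(v-168)**2<900));T=cont(m)
for s in [('scene',S)],[('top',T)]:
  o=fit(s,[.576,.142,.103,0,0],.07,(0,0),.002,.103);print('plat',np.round(o.x,4))
E
```

```text
[ 5.789e-01  1.449e-01  1.346e-01 -3.000e-04 -1.000e-04] [ 0.8 -0.4 -0.2  0.2  0.6  0.4  0.2  1.6  1.4 -0.2 -0.8  0.4 -0.9  0.4
  0.3  0.1 -0.1 -0.   0.1]
[ 5.787e-01  1.456e-01  1.346e-01 -1.000e-04  0.000e+00]
[ 0.5792  0.1442  0.1345  0.     -0.    ]
plat [5.730e-01 1.402e-01 1.035e-01 0.000e+00 2.000e-04]
plat [5.744e-01 1.394e-01 1.216e-01 1.100e-03 4.000e-04]
```

```bash
cat >> fit.py <<'E'
def edges(nm,p,c,R,angs,ch,sgn,w=.012):
    "subpixel strongest edge (sgn of d/dr) along model radius; returns px pts and radii"
    g=ch.astype(np.float32);rr=np.arange(R-w,R+w,.0004);E=[];O=[]
    for a in np.radians(angs):
        X=np.c_[c[0]+rr*np.cos(a),c[1]+rr*np.sin(a),np.full(len(rr),c[2])];q=prj(nm,X).astype(np.float32)
        s=cv2.remap(g,q[:,0][None],q[:,1][None],cv2.INTER_CUBIC)[0]
        k=np.argmax(sgn*np.gradient(cv2.GaussianBlur(s[None],(0,0),3)[0]));E.append(q[k]);O.append(rr[k])
    return np.array(E),np.array(O)
E
python3 - <<'E'
from fit import *
p0=cv2.imread('pics/scene0.png')[:,:,::-1];t0=np.load('top0p.npy');s6=np.load('s6p.npy');t6=np.load('t6p.npy')
sat=lambda p:p[...,0]
def solve(nm,p,R,z,angs,c):
    for i in range(4):
        E,O=edges(nm,p,[*c,z],R,angs,p[...,0],-1)
        X=cast(nm,E,z)[:,:2]
        f=lambda x:np.hypot(*(X-x[:2]).T)-R-x[2]
        o=least_squares(f,[*c,0],loss='soft_l1',f_scale=.001);c=o.x[:2]
    return np.round(o.x*1000,1),np.round(o.fun*1000,1)
A=np.arange(0,360,15)
print('plat top',*solve('top',t0,.07,.103,A,[.577,.141]))
print('plat scene',*solve('scene',p0,.07,.103,A,[.577,.141]))
print('plat scene back',*solve('scene',p0,.07,.103,np.arange(80,281,12),[.577,.141]))
print('pan scene',*solve('scene',s6,.08,.1345,np.arange(70,290,12),[.579,.145]))
print('pan top',*solve('top',t6,.08,.1345,np.arange(-70,160,12),[.579,.145]))
E
```

```text
plat top [576.5 141.3   0.6] [ 0.2 -0.2  0.2  0.2 -0.2  0.2 -0.2  0.2 -0.2 -0.2 -0.7  0.1  0.6  0.2
  0.2  0.2  0.2 -0.2 -0.2 -0.2 -0.6 -0.2  0.2  0.2]
plat scene [577.5 141.9   3. ] [ 1.7  1.7  1.7  0.5 -0.6 -0.6 -0.6 -1.  -0.2  0.7 -0.1 -0.5 -0.5  2.3
  2.2  2.2  0.2 -0.6 -0.6 -1.1 -1.1 -0.3  0.1 -0.3]
plat scene back [576.  141.4   2.4] [ 0.4  0.  -0.4  0.3  0.3  0.3 -0.1 -1.4 -1.8 -1.   1.4  1.1  1.1  0.3
  0.3 -0.8 -0.8]
pan scene [576.  144.7   1.3] [ 3.2  1.2 -0.4 -1.2 -1.6 -2.4 -4.   8.4  0.4  5.1  8.3 -0.1  1.5 -1.
 -3.  -1.  -0.2  0.6  0.2]
pan top [ 5.834e+02  1.447e+02 -3.000e-01] [  0.8   0.4   0.7  -0.1  -1.3  -2.1  -1.    0.2   5.    0.2  -0.2  -0.6
  -0.2   0.2   1.    1.    1.9  -8.9 -10.1  -0.1]
```

apply_moves([
  {"grip": 1,"slide": [0,0.001,0.04],"roll": 0},
  {"grip": 1,"slide": [0,0.001,0.07],"roll": 0},
  {"grip": 1,"slide": [0,0.001,0.08],"roll": 0},
  {"grip": 1,"slide": [0,0.001,0.082],"roll": 0},
  {"grip": 1,"slide": [0,0.001,0.084],"roll": 0},
], grip_force=20)

```text
time_s: 11.72
tcp_pos: [0.4555, -0.0213, 0.0872]
eef_rot: [180.0, -0.1, -102.2]
contact_force: [-11.4, -0.1, 26.6]
gripper_width: 0.0004
```

apply_moves([
  {"grip": 1,"slide": [0,0,-0.001],"roll": 0},
  {"grip": 1,"slide": [0,0,-0.001],"roll": 0},
])

```text
time_s: 11.98
tcp_pos: [0.4562, -0.0209, 0.0878]
eef_rot: [-179.9, 0.0, -102.2]
contact_force: [-3.3, -1.5, 7.2]
gripper_width: 0.0002
```

```bash
python3 - <<'E'
from h import *
rows([.4565,-.021,.100],-102.2)
s=get_state();print(s['moment'])
p,d=cap('scene');cv2.imwrite('pics/s7.png',cv2.resize(p[130:250,240:400,::-1],None,fx=4.8,fy=4.8,interpolation=cv2.INTER_CUBIC))
E
```

```text
slide [ 0.     -0.0003 -0.0122] roll 0.0 len 0.012 | t 11.97 tcp [ 0.4562 -0.0209  0.0878] rot [-1.7993e+02  2.0000e-02 -1.0218e+02] F [-3.3 -1.5  7.2] w 0.0002
[-0.25743243  1.13431395 -0.01304326]
```

View pics/s7.png

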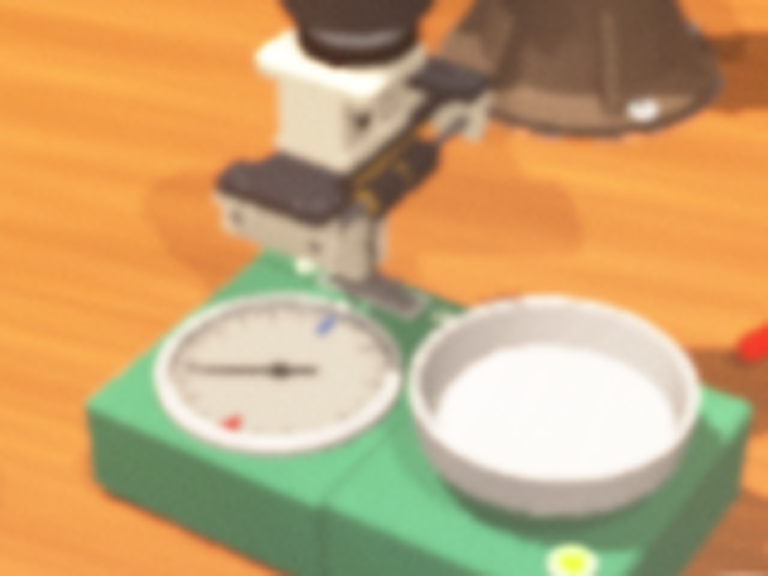

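apply_moves([
  {"grip": 1,"slide": [-0.003,0,0],"roll": 0},
  {"grip": 1,"slide": [-0.007,0,0],"roll": 0},
  {"grip": 1,"slide": [-0.011,0,0],"roll": 0},
  {"grip": 1,"slide": [-0.014,0,0],"roll": 0},
])

```text
time_s: 12.52
tcp_pos: [0.4592, -0.0073, 0.088]
eef_rot: [-179.9, -0.0, -102.2]
contact_force: [-6.1, -0.5, 12.1]
gripper_width: 0.0006
```

```bash
python3 - <<'E'
from h import *
rows([.4565,-.021,.100],-102.2)
p,d=cap('scene');cv2.imwrite('pics/s8.png',cv2.resize(p[130:250,240:400,::-1],None,fx=4.8,fy=4.8,interpolation=cv2.INTER_CUBIC))
E
```

```text
slide [ 0.014  -0.0003 -0.012 ] roll 0.0 len 0.018 | t 12.53 tcp [ 0.4592 -0.0073  0.088 ] rot [-179.95   -0.   -102.18] F [-6.1 -0.5 12.1] w 0.0006
```

View pics/s8.png

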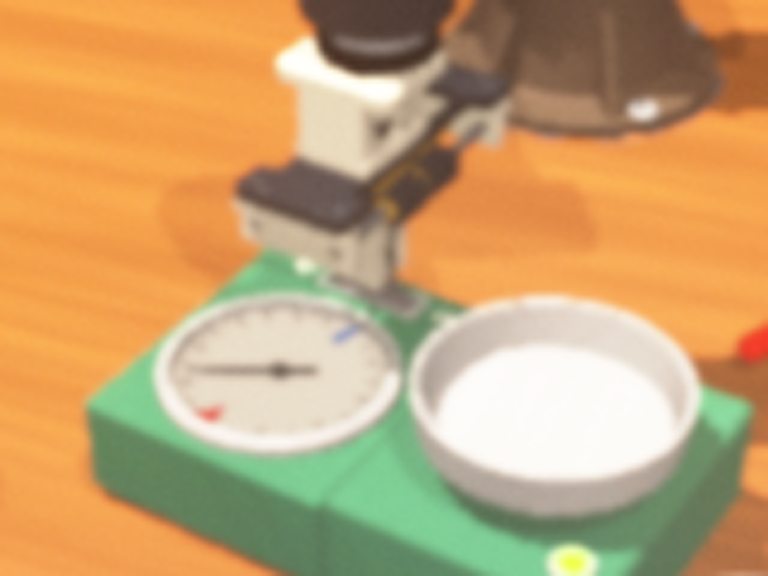

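apply_moves([
  {"grip": 1,"slide": [-0.004,0,0],"roll": 0},
  {"grip": 1,"slide": [-0.008,0,0],"roll": 0},
  {"grip": 1,"slide": [-0.011,0,0.0003],"roll": 0},
])

```text
time_s: 12.95
tcp_pos: [0.4616, 0.0037, 0.0876]
eef_rot: [-179.9, 0.0, -102.2]
contact_force: [-4.0, 0.6, 9.4]
gripper_width: 0.001
```

```bash
cat > dial.py <<'E'
from fit import *
def circimg(nm,p,c,R=.054,N=720):
    X=c+R*np.array([[np.cos(a),np.sin(a),0] for a in np.radians(np.arange(0,360,.5))])
    return prj(nm,X)
def read(nm,p,c=np.array([.5626,-.0302,.080])):
    """angles deg (math, world) of pointer, red, blue: sample polar unwrap"""
    a=np.arange(0,360,.5);A,Rr=np.meshgrid(np.radians(a),np.arange(.008,.066,.001))
    X=np.stack([c[0]+Rr*np.cos(A),c[1]+Rr*np.sin(A),np.full(A.shape,c[2])],-1).reshape(-1,3)
    q=prj(nm,X).astype(np.float32).reshape(A.shape+(2,))
    return a,Rr[:,0],cv2.remap(p,q[...,0],q[...,1],cv2.INTER_CUBIC)
def cm(a,w):
    w=np.maximum(w,0);k=np.argmax(cv2.GaussianBlur(np.r_[w,w,w][None].astype(np.float32),(0,0),4)[0][len(w):2*len(w)])
    d=(a-a[k]+180)%360-180;m=abs(d)<14;return (a[k]+(w[m]*d[m]).sum()/w[m].sum())%360, w.max()
def angles(nm,p,c=np.array([.5626,-.0302,.080])):
    a,r,I=read(nm,p,c);I=I.astype(float)
    z=(r>.046)&(r<.062);red=(I[z][...,0]-I[z][...,1:].mean(-1)).mean(0);blue=(I[z][...,2]-I[z][...,:2].mean(-1)).mean(0)
    z=(r>.014)&(r<.042);dk=I[z].mean(-1);dk=(np.median(dk)-dk).mean(0)
    return [np.round(cm(a,x-np.median(x)),1) for x in (dk,red,blue)]
E
python3 - <<'E'
from dial import *
rows([.4565,-.021,.100],-102.2)
p,d=cap('scene');cv2.imwrite('pics/s9.png',cv2.resize(p[130:250,240:400,::-1],None,fx=4.8,fy=4.8,interpolation=cv2.INTER_CUBIC))
p0=cv2.imread('pics/scene0.png')[:,:,::-1].copy()
t0=np.load('top0p.npy')
for i in [(0,0),(2,0),(0,2),(-2,0),(0,-2)]:
    c=np.array([.5626+i[0]/1e3,-.0302+i[1]/1e3,.08]);print(i,angles('scene',p0,c),angles('top',t0,c),angles('scene',p,c))
E
```

```text
slide [ 0.0252 -0.0002 -0.0124] roll 0.0 len 0.028 | t 12.95 tcp [0.4616 0.0037 0.0876] rot [-1.7994e+02  2.0000e-02 -1.0218e+02] F [-4.   0.6  9.4] w 0.001
(0, 0) [array([345.9,  66.2]), array([351.9,  66.2]), array([170.5,  45.4])] [array([347. ,  57.2]), array([351.9,  54.7]), array([172.2,  38.3])] [array([284.8,  56.1]), array([322.6,  71.8]), array([141.6,  43.4])]
(2, 0) [array([344.9,  65.1]), array([351.8,  60.8]), array([170.6,  42.1])] [array([346.2,  56.2]), array([351.6,  57.6]), array([172.4,  35.2])] [array([281.1,  53.6]), array([321.4,  73.8]), array([142.7,  40.2])]
(0, 2) [array([341.7,  64.8]), array([349.7,  66.6]), array([172.6,  46. ])] [array([342.9,  56.3]), array([349.9,  53.8]), array([174.3,  38.4])] [array([283.6,  55.7]), array([321. ,  67.5]), array([143.4,  44.7])]
(-2, 0) [array([346.6,  67.1]), array([352. ,  67.5]), array([170.3,  46.3])] [array([348. ,  58.3]), array([352.3,  48.4]), array([171.9,  39.1])] [array([288.9,  57.5]), array([323.8,  66. ]), array([140.4,  44.9])]
(0, -2) [array([349.9,  66. ]), array([354.1,  66.7]), array([168.3,  44.3])] [array([351.4,  56.3]), array([353.9,  55. ]), array([170. ,  37.8])] [array([286.3,  56. ]), array([324.3,  73.5]), array([139.8,  41. ])]
```

View pics/s9.png

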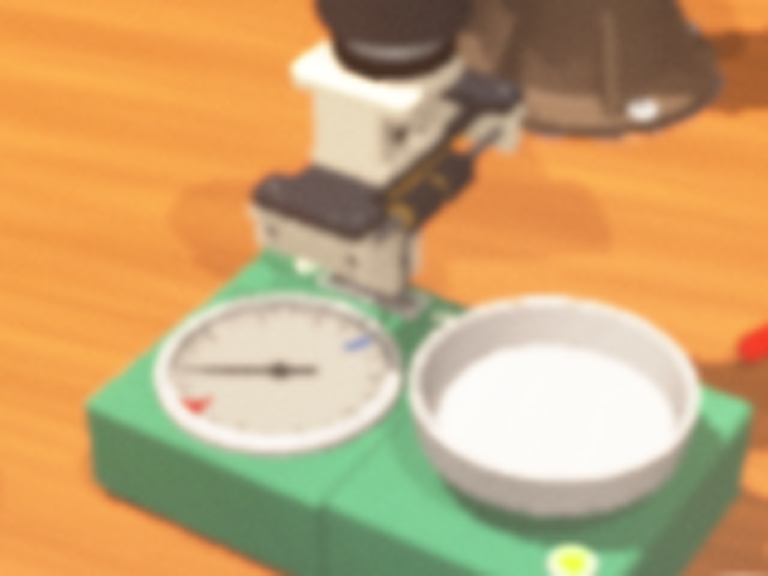

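apply_moves([
  {"grip": 1,"slide": [0,0,-0.008],"roll": 0},
  {"grip": 1,"slide": [0.013,0,-0.008],"roll": 0},
  {"grip": 1,"slide": [0.026,0,-0.006],"roll": 0},
  {"grip": 1,"slide": [0.026,0,-0.002],"roll": 0},
  {"grip": 1,"slide": [0.026,0,0],"roll": 0},
])

```text
time_s: 13.62
tcp_pos: [0.4554, -0.0231, 0.0869]
eef_rot: [180.0, -0.1, -102.2]
contact_force: [-9.1, -2.7, 26.5]
gripper_width: 0.0004
```

apply_moves([
  {"grip": 1,"slide": [-0.002,0,0],"roll": 0},
  {"grip": 1,"slide": [-0.006,0,0],"roll": 0},
  {"grip": 1,"slide": [-0.01,0,0],"roll": 0},
  {"grip": 1,"slide": [-0.014,0,0],"roll": 0},
  {"grip": 1,"slide": [-0.018,0,0],"roll": 0},
])

```text
time_s: 14.25
tcp_pos: [0.4593, -0.0048, 0.0878]
eef_rot: [-180.0, -0.1, -102.2]
contact_force: [-8.4, 0.2, 24.6]
gripper_width: 0.0002
```

```bash
cat >> dial.py <<'E'
def pline(nm,p,z=.08,c=np.array([.5626,-.0302]),N=400):
    """rectify dial to world top view at plane z, 0.25mm/px, find pointer line by direction search incl. offset"""
    h=.075;g=np.arange(-h,h,.0005);Y,X=np.meshgrid(g,g) # rows x, cols y
    q=prj(nm,np.c_[(c[0]+X).ravel(),(c[1]+Y).ravel(),np.full(X.size,z)]).astype(np.float32).reshape(X.shape+(2,))
    I=cv2.remap(p,q[...,0],q[...,1],cv2.INTER_CUBIC).astype(float)
    r=np.hypot(X,Y);sat=I.max(-1)-I.min(-1)
    D=np.clip(np.median(I[r<.05].mean(-1))-I.mean(-1)-15,0,None)*(r<.043)
    def f(x):  # maximise line-likeness: weighted sq distance, robust
        a,o=x;dd=-np.sin(a)*X+np.cos(a)*Y-o
        return -(D*np.exp(-(dd/.002)**2)).sum()
    from scipy.optimize import minimize
    best=min(((f((a,0)),a) for a in np.radians(np.arange(0,180,2))))
    m=minimize(f,[best[1],0],method='Nelder-Mead',options=dict(xatol=1e-5,fatol=1e-3,initial_simplex=[[best[1],0],[best[1]+.04,0],[best[1],.001]]))
    a,o=m.x
    t=np.cos(a)*X+np.sin(a)*Y
    if (D*t).sum()<0:a+=np.pi
    return round(float(np.degrees(a))%360,2),round(o*1000,2)
def dline(nm,p,c=np.array([.5626,-.0302,.079])):
    P,r,b=angles(nm,p,c);C2=lambda t,R=.054:np.array([np.cos(np.radians(t)),np.sin(np.radians(t))])
    d=C2(r[0])-C2(b[0]);return round(float(np.degrees(np.arctan2(d[1],d[0])))%360,2)
def report(nm,p):
    a=pline(nm,p);b=dline(nm,p);print(nm,'pointer',a,'dial',b,'reading g',round((b-a[0])/.36,1))
E
python3 - <<'E'
from dial import *
rows([.4565,-.021,.100],-102.2)
p,d=cap('scene');np.save('s10p.npy',p);cv2.imwrite('pics/s10.png',cv2.resize(p[130:250,240:400,::-1],None,fx=4.8,fy=4.8,interpolation=cv2.INTER_CUBIC))
report('scene',cv2.imread('pics/scene0.png')[:,:,::-1].copy());report('top',np.load('top0p.npy'));report('scene',np.load('s6p.npy'));report('scene',p)
E
```

```text
slide [ 0.0164 -0.0006 -0.0122] roll 0.0 len 0.02 | t 14.25 tcp [ 0.4593 -0.0048  0.0878] rot [-1.7998e+02 -6.0000e-02 -1.0218e+02] F [-8.4  0.2 24.6] w 0.0002
scene pointer (347.92, np.float64(0.95)) dial 351.15 reading g 9.0
top pointer (348.05, np.float64(0.39)) dial 352.0 reading g 11.0
scene pointer (289.93, np.float64(2.39)) dial 351.2 reading g 170.2
scene pointer (289.87, np.float64(2.39)) dial 299.95 reading g 28.0
```

View pics/s10.png

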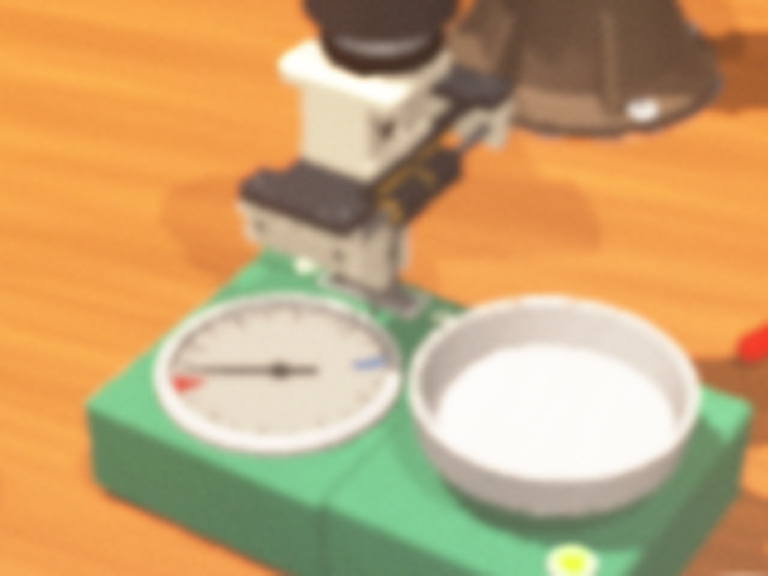

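apply_moves([
  {"grip": 1,"slide": [-0.003,0,-0.0005],"roll": 0},
  {"grip": 1,"slide": [-0.006,0,-0.0005],"roll": 0},
  {"grip": 1,"slide": [-0.008,0,-0.0005],"roll": 0},
  {"grip": 1,"slide": [-0.008,0,-0.0005],"roll": 0},
])

```text
time_s: 14.8
tcp_pos: [0.4612, 0.0035, 0.0875]
eef_rot: [-180.0, -0.0, -102.2]
contact_force: [-6.0, 2.8, 13.3]
gripper_width: 0.0004
```

```bash
python3 - <<'E'
from dial import *
rows([.4565,-.021,.100],-102.2)
for i in range(3):
    p,d=cap('scene');report('scene',p)
np.save('s11p.npy',p);cv2.imwrite('pics/s11.png',cv2.resize(p[185:230,265:330,::-1],None,fx=11,fy=11,interpolation=cv2.INTER_CUBIC))
E
```

```text
slide [ 0.0249 -0.0006 -0.0125] roll 0.0 len 0.028 | t 14.8 tcp [0.4612 0.0035 0.0875] rot [-1.7999e+02 -1.0000e-02 -1.0220e+02] F [-6.   2.8 13.3] w 0.0004
scene pointer (289.77, np.float64(2.37)) dial 290.55 reading g 2.2
scene pointer (289.82, np.float64(2.38)) dial 290.55 reading g 2.0
scene pointer (289.9, np.float64(2.38)) dial 290.5 reading g 1.7
```

View pics/s11.png

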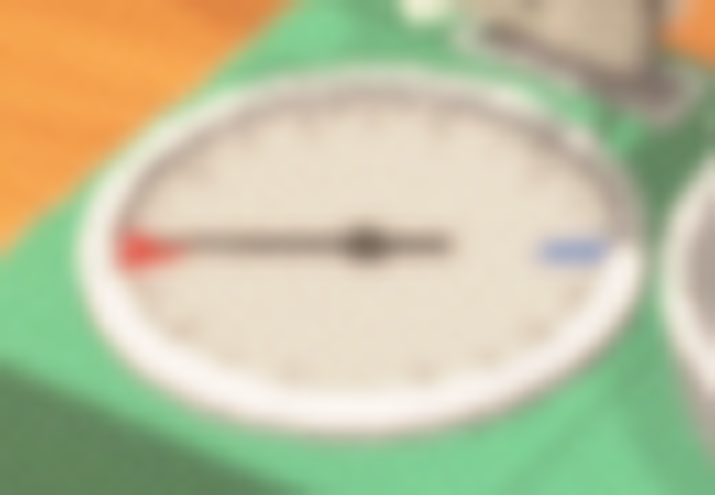

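apply_moves([
  {"grip": 1,"slide": [0,0,-0.02],"roll": 0},
  {"grip": 1,"slide": [0,0,-0.07],"roll": 0},
  {"grip": 0.5,"slide": [-0.04,0.005,-0.11],"roll": 0},
  {"grip": 0,"slide": [-0.095,0.01,-0.13],"roll": 0},
  {"grip": 0,"slide": [-0.155,0.015,-0.14],"roll": 0},
])

```text
time_s: 15.58
tcp_pos: [0.4797, 0.1596, 0.2283]
eef_rot: [-179.9, 0.1, -102.3]
contact_force: [1.8, -0.1, 0.6]
gripper_width: 0.0254
```

apply_moves([
  {"grip": 0,"slide": [-0.06,0.005,0],"roll": 0},
  {"grip": 0,"slide": [-0.12,0.01,0],"roll": 0},
  {"grip": 0,"slide": [-0.16,0.02,0],"roll": 0},
  {"grip": 0,"slide": [-0.16,0.02,0],"roll": 0},
], grip_force=10)

```text
time_s: 16.08
tcp_pos: [0.4932, 0.3212, 0.2252]
eef_rot: [180.0, -0.1, -102.1]
contact_force: [0.6, -0.7, -0.4]
gripper_width: 0.065
```

```bash
python3 - <<'E'
from dial import *
rows([.4565,-.021,.100],-102.2)
p,d=cap('scene');report('scene',p);np.save('s12p.npy',p)
p,d=cap('top');report('top',p);np.save('t12p.npy',p);np.save('t12.npy',d)
p2,d2=cap('top');report('top',p2)
cv2.imwrite('pics/t12.png',cv2.resize(p[100:240,190:380,::-1],None,fx=4.2,fy=4.2,interpolation=cv2.INTER_CUBIC))
E
```

```text
slide [ 0.3423 -0.0357  0.1252] roll 0.1 len 0.366 | t 16.07 tcp [0.4932 0.3212 0.2252] rot [ 1.7995e+02 -9.0000e-02 -1.0207e+02] F [ 0.6 -0.7 -0.4] w 0.065
scene pointer (289.83, np.float64(2.37)) dial 290.5 reading g 1.9
top pointer (289.32, np.float64(0.45)) dial 290.85 reading g 4.3
top pointer (289.29, np.float64(0.46)) dial 290.95 reading g 4.6
```

View pics/t12.png

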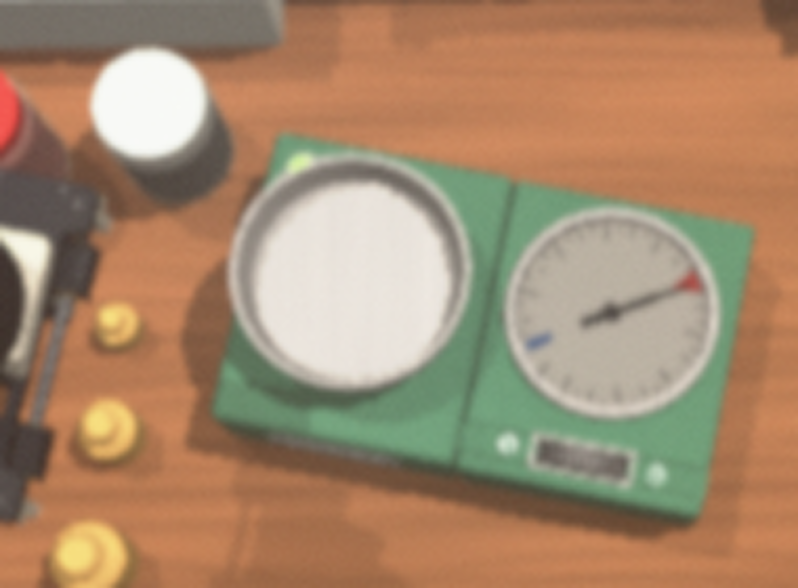

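```bash
cat >> dial.py <<'E'
def blob(nm,p,z=.078,c=np.array([.5626,-.0302])):
    I=p.astype(float);cu=prj(nm,np.array([[*c,z]]))[0];v,u=np.mgrid[:400,:640]
    W=cast(nm,np.c_[u.ravel(),v.ravel()],z)[:,:2].reshape(400,640,2);r=np.hypot(*(W-c).transpose(2,0,1));m=(r<.067)
    out=[]
    for s in (I[...,0]-(I[...,1]+I[...,2])/2, I[...,2]-(I[...,0]+I[...,1])/2):
        s=s-np.median(s[m]);s=np.where(m&(r>.036),s,0);k=np.unravel_index(np.argmax(cv2.GaussianBlur(s,(0,0),1.2)),s.shape)
        w_=np.where(np.hypot(*(W-W[k]).transpose(2,0,1))<.013,np.clip(s-.15*s.max(),0,None),0)
        out.append((W*w_[...,None]).sum((0,1))/w_.sum())
    d=out[0]-out[1];return round(float(np.degrees(np.arctan2(d[1],d[0])))%360,2),np.round(np.linalg.norm(d)*1000,1),np.round((out[0]+out[1])/2,4)
E
python3 - <<'E'
from dial import *
s0=cv2.imread('pics/scene0.png')[:,:,::-1].copy()
for nm,p in [('scene',s0),('top',np.load('top0p.npy')),('scene',np.load('s6p.npy')),('scene',np.load('s11p.npy')),('scene',np.load('s12p.npy')),('top',np.load('t12p.npy'))]:
    b=blob(nm,p);print(nm,b,'pt',pline(nm,p,.082,b[2]),pline(nm,p,.078,b[2]),pline(nm,p,.078,b[2]+[.002,-.002]))
p=np.load('t12p.npy');cv2.imwrite('pics/d12.png',cv2.resize(p[145:205,305:367,::-1],None,fx=9,fy=9,interpolation=cv2.INTER_CUBIC))
# pan centre
def solve(nm,p,R,z,angs,c):
    for i in range(4):
        E,O=edges(nm,p,[*c,z],R,angs,cv2.cvtColor(p,cv2.COLOR_RGB2HSV)[...,1],1)
        X=cast(nm,E,z)[:,:2]
        o=least_squares(lambda x:np.hypot(*(X-x[:2]).T)-R-x[2],[*c,0],loss='soft_l1',f_scale=.001);c=o.x[:2]
    return np.round(o.x*1000,1),np.round(o.fun*1000,1)
print('pan',*solve('top',p,.08,.135,np.arange(0,360,15),[.578,.144]))
print('plat',*solve('top',np.load('top0p.npy'),.07,.103,np.arange(0,360,15),[.578,.144]))
E
```

```text
scene (351.37, np.float64(108.2), array([ 0.5593, -0.0304])) pt (347.89, np.float64(-1.44)) (347.88, np.float64(1.57)) (347.97, np.float64(0.03))
top (351.98, np.float64(112.6), array([ 0.5642, -0.0306])) pt (348.07, np.float64(0.36)) (348.05, np.float64(0.29)) (348.11, np.float64(-1.25))
scene (351.43, np.float64(108.6), array([ 0.5595, -0.0303])) pt (289.86, np.float64(-3.09)) (289.95, np.float64(1.96)) (289.91, np.float64(3.16))
scene (290.23, np.float64(113.8), array([ 0.5612, -0.0321])) pt (289.82, np.float64(-2.11)) (289.91, np.float64(2.94)) (290.01, np.float64(4.14))
scene (290.19, np.float64(113.8), array([ 0.5612, -0.0321])) pt (289.76, np.float64(-2.11)) (289.85, np.float64(2.94)) (289.94, np.float64(4.13))
top (290.85, np.float64(113.5), array([ 0.5631, -0.0323])) pt (289.31, np.float64(0.64)) (289.3, np.float64(-0.19)) (289.33, np.float64(1.04))
pan [581.1 144.1   2.9] [ 2.6  1.  -5.4  1.8 -0.2 -1.8 -0.6 -1.   0.3 -0.1 -0.8  0.8  1.6  2.1
  0.9  0.1 -0.7 -1.1 -0.7 -0.8 -0.8 -0.5  5.5  1.1]
plat [576.  141.2   3.1] [ 1.   0.6 -0.1  0.7 -0.5 -0.5 -0.5 -0.1 -0.5 -0.6  0.2  0.9  0.9  0.4
  0.  -0.  -0.4  0.4 -0.8 -0.  -0.8 -0.8  0.1  0.9]
```

View pics/d12.png

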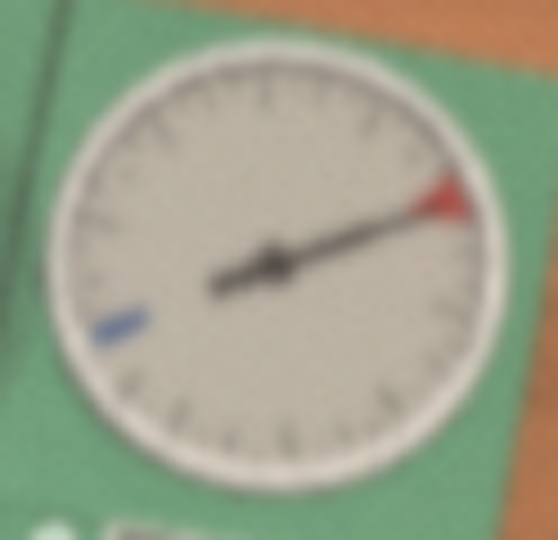

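```bash
cat >> dial.py <<'E'
def ticks(nm,p,c,z=.078,prior=None,rs=(.054,.064)):
    a=np.arange(0,360,.25);A,Rr=np.meshgrid(np.radians(a),np.arange(*rs,.001))
    q=prj(nm,np.stack([c[0]+Rr*np.cos(A),c[1]+Rr*np.sin(A),np.full(A.shape,z)],-1).reshape(-1,3)).astype(np.float32).reshape(A.shape+(2,))
    I=cv2.remap(p,q[...,0],q[...,1],cv2.INTER_CUBIC).astype(float)
    D=-I.min(-1).mean(0);D=D-cv2.blur(np.r_[D,D,D][None],(73,1))[0][len(D):2*len(D)]
    D=np.clip(D,-20,20)
    msk=np.ones(len(a))
    if prior is not None:
        for t in (prior,prior+180): msk[abs((a-t+180)%360-180)<13]=0
    out=[]
    for n in (40,20,10): 
        F=(D*msk*np.exp(-1j*n*np.radians(a))).sum();ph=np.degrees(-np.angle(F))/n;per=360/n
        t=ph if prior is None else ph+per*np.round((prior-ph)/per);out.append((n,round(float(t),2),round(abs(F)/np.abs(D).sum(),2)))
    return out
E
python3 - <<'E'
from dial import *
s0=cv2.imread('pics/scene0.png')[:,:,::-1].copy()
for nm,p,pr in [('scene',s0,351.4),('top',np.load('top0p.npy'),352),('scene',np.load('s6p.npy'),351.4),('scene',np.load('s12p.npy'),290.3),('top',np.load('t12p.npy'),290.8)]:
    for c in ([.5642,-.0306],[.5625,-.0315],[.5600,-.0310]):
        print(nm,c,ticks(nm,p,c,.078,pr),ticks(nm,p,c,.078,pr,(.058,.066)))
E
```

```text
scene [0.5642, -0.0306] [(40, 350.06, np.float64(0.03)), (20, 350.77, np.float64(0.25)), (10, 355.13, np.float64(0.18))] [(40, 349.44, np.float64(0.04)), (20, 350.81, np.float64(0.27)), (10, 356.07, np.float64(0.21))]
scene [0.5625, -0.0315] [(40, 350.99, np.float64(0.06)), (20, 351.31, np.float64(0.36)), (10, 354.46, np.float64(0.17))] [(40, 350.69, np.float64(0.07)), (20, 351.18, np.float64(0.4)), (10, 355.72, np.float64(0.2))]
scene [0.56, -0.031] [(40, 351.56, np.float64(0.11)), (20, 351.75, np.float64(0.39)), (10, 353.05, np.float64(0.15))] [(40, 351.49, np.float64(0.13)), (20, 351.75, np.float64(0.43)), (10, 353.84, np.float64(0.13))]
top [0.5642, -0.0306] [(40, 351.72, np.float64(0.11)), (20, 351.42, np.float64(0.38)), (10, 352.61, np.float64(0.11))] [(40, 351.7, np.float64(0.15)), (20, 351.22, np.float64(0.37)), (10, 352.23, np.float64(0.12))]
top [0.5625, -0.0315] [(40, 351.7, np.float64(0.17)), (20, 351.7, np.float64(0.43)), (10, 352.29, np.float64(0.11))] [(40, 351.69, np.float64(0.22)), (20, 351.67, np.float64(0.4)), (10, 351.81, np.float64(0.11))]
top [0.56, -0.031] [(40
[... 1420 characters left out ...]
 (20, 290.0, np.float64(0.27)), (10, 290.27, np.float64(0.15))]
top [0.5642, -0.0306] [(40, 290.73, np.float64(0.17)), (20, 290.92, np.float64(0.34)), (10, 291.43, np.float64(0.1))] [(40, 290.8, np.float64(0.2)), (20, 291.25, np.float64(0.3)), (10, 291.44, np.float64(0.08))]
top [0.5625, -0.0315] [(40, 290.72, np.float64(0.2)), (20, 290.92, np.float64(0.37)), (10, 290.96, np.float64(0.09))] [(40, 290.75, np.float64(0.26)), (20, 291.17, np.float64(0.32)), (10, 290.88, np.float64(0.07))]
top [0.56, -0.031] [(40, 290.75, np.float64(0.15)), (20, 291.01, np.float64(0.34)), (10, 290.6, np.float64(0.1))] [(40, 290.74, np.float64(0.19)), (20, 291.21, np.float64(0.3)), (10, 290.13, np.float64(0.09))]
```

```bash
python3 - <<'E'
from fit import *
for nm,f,(u0,v0,u1,v1) in [('top','t12p.npy',(238,130,310,200)),('scene','s12p.npy',(315,180,395,250))]:
    p=np.load(f);im=cv2.resize(p[v0:v1,u0:u1,::-1],None,fx=8,fy=8,interpolation=cv2.INTER_CUBIC)
    for (x,y),col in [((.5765,.1413),(0,0,255)),((.580,.144),(255,0,0))]:
        for R,z in [(.08,.135),(.070,.101)]:
            pts=prj(nm,circ3(np.array([x,y,z]),R,np.array([0,0,1.])));cv2.polylines(im,[((pts-[u0,v0]+.5)*8).astype(np.int32)],True,col,1)
    cv2.imwrite(f'pics/o_{nm}.png',im)
E
```

```text
(no output)
```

View pics/o_top.png

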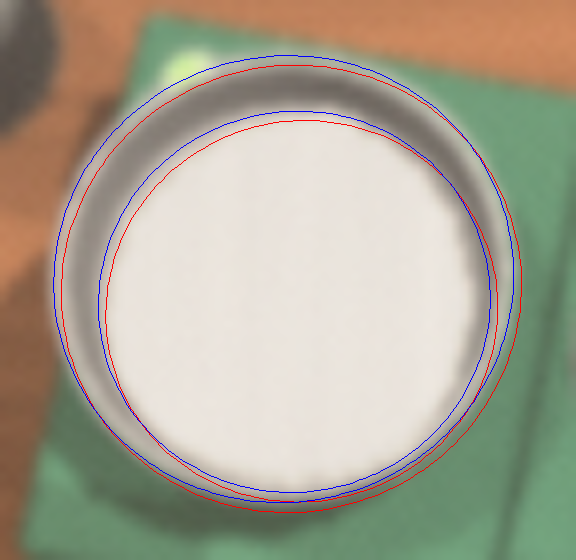

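View pics/o_scene.png

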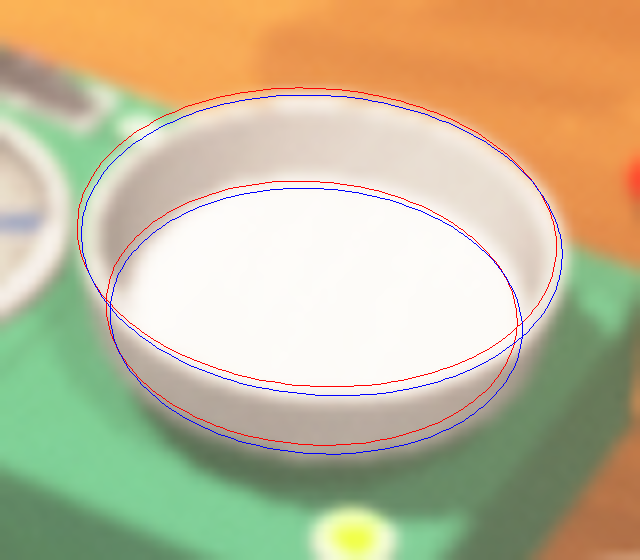

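```bash
python3 - <<'E'
from h import *
rows([.5028,.137,.2],-90)
E
```

```text
slide [ 0.175  -0.0477  0.0262] roll -12.2 len 0.183 | t 16.23 tcp [0.4933 0.3181 0.2262] rot [ 1.7997e+02 -6.0000e-02 -1.0222e+02] F [-0.5 -0.6  1. ] w 0.0766
```

apply_moves([
  {"grip": 0.65,"slide": [0.06,-0.016,0],"roll": -6},
  {"grip": 0.65,"slide": [0.12,-0.032,0.01],"roll": -12.2},
  {"grip": 0.65,"slide": [0.175,-0.0475,0.02],"roll": -12.2},
  {"grip": 0.65,"slide": [0.175,-0.0475,0.026],"roll": -12.2},
  {"grip": 0.65,"slide": [0.175,-0.0475,0.026],"roll": -12.2},
])

```text
time_s: 16.85
tcp_pos: [0.5028, 0.1364, 0.2008]
eef_rot: [-180.0, 0.0, -90.1]
contact_force: [0.4, 0.6, -0.1]
gripper_width: 0.0379
```

```bash
python3 - <<'E'
from h import *
rows([.5028,.137,.121],-90)
E
```

```text
slide [-0.0006 -0.      0.0798] roll -0.1 len 0.08 | t 16.85 tcp [0.5028 0.1364 0.2008] rot [-1.7999e+02  1.0000e-02 -9.0140e+01] F [ 0.4  0.6 -0.1] w 0.0379
```

apply_moves([
  {"grip": 0.65,"slide": [0,0,0.03],"roll": 0},
  {"grip": 0.65,"slide": [0,0,0.065],"roll": 0},
  {"grip": 0.65,"slide": [0,0,0.079],"roll": 0},
  {"grip": 0.65,"slide": [0,0,0.079],"roll": 0},
], grip_force=5)

```text
time_s: 17.35
tcp_pos: [0.5027, 0.1379, 0.1215]
eef_rot: [179.9, -0.1, -90.0]
contact_force: [0.4, 1.4, -0.0]
gripper_width: 0.0307
```

apply_moves([
  {"grip": 1,"slide": [0,0,0],"roll": 0},
  {"grip": 1,"slide": [0,0,0],"roll": 0},
  {"grip": 1,"slide": [0,0,0],"roll": 0},
  {"grip": 1,"slide": [0,0,0],"roll": 0},
  {"grip": 1,"slide": [0,0,0],"roll": 0},
])

```text
time_s: 17.98
tcp_pos: [0.5033, 0.1377, 0.1221]
eef_rot: [-179.9, 0.0, -90.0]
contact_force: [1.8, 0.9, -0.0]
gripper_width: 0.0052
```

Gripped; now drag 3 mm to −y, release, and lift.

apply_moves([
  {"grip": 1,"slide": [0.0015,0,0],"roll": 0},
  {"grip": 1,"slide": [0.003,0,0],"roll": 0},
  {"grip": 1,"slide": [0.003,0,0],"roll": 0},
])

```text
time_s: 18.35
tcp_pos: [0.5028, 0.1344, 0.1217]
eef_rot: [180.0, -0.0, -90.0]
contact_force: [0.1, 0.1, -0.0]
gripper_width: 0.0049
```

apply_moves([
  {"grip": 0.9,"slide": [0,0,0],"roll": 0},
  {"grip": 0.7,"slide": [0,0,0],"roll": 0},
  {"grip": 0.65,"slide": [0,0,0],"roll": 0},
  {"grip": 0.65,"slide": [0,0,0],"roll": 0},
  {"grip": 0.65,"slide": [0,0,0],"roll": 0},
])

```text
time_s: 18.98
tcp_pos: [0.5028, 0.1345, 0.1217]
eef_rot: [180.0, -0.0, -90.0]
contact_force: [-0.5, -0.1, -0.1]
gripper_width: 0.0306
```

apply_moves([
  {"grip": 0.65,"slide": [0,0,-0.03],"roll": 0},
  {"grip": 0.65,"slide": [0,0,-0.07],"roll": 0},
  {"grip": 1,"slide": [0.05,0.014,-0.09],"roll": 6},
  {"grip": 1,"slide": [0.1,0.028,-0.09],"roll": 12.2},
  {"grip": 1,"slide": [0.15,0.046,-0.07],"roll": 12.2},
])

```text
time_s: 19.6
tcp_pos: [0.4574, -0.0163, 0.1931]
eef_rot: [-179.8, 0.1, -102.3]
contact_force: [0.6, -1.5, -1.0]
gripper_width: 0.0061
```

```bash
python3 - <<'E'
from dial import *
rows([.4568,-.019,.0935],-102.2)
p,d=cap('scene');report('scene',p);np.save('s13p.npy',p)
t12=np.load('s12p.npy')
im=[]
for q in (t12,p): im.append(cv2.resize(q[180:250,310:400,::-1],None,fx=8,fy=8,interpolation=cv2.INTER_CUBIC))
for i in im:
    for (x,y),col in [((.5765,.1413),(0,0,255)),((.580,.144),(255,0,0))]:
        pts=prj('scene',circ3(np.array([x,y,.135]),.08,np.array([0,0,1.])));cv2.polylines(i,[((pts-[310,180]+.5)*8).astype(np.int32)],True,col,1)
cv2.imwrite('pics/s13.png',im[1])
E
```

```text
slide [0.0027 0.0001 0.0996] roll -0.1 len 0.1 | t 19.6 tcp [ 0.4574 -0.0163  0.1931] rot [-1.7980e+02  1.1000e-01 -1.0225e+02] F [ 0.6 -1.5 -1. ] w 0.0061
scene pointer (289.89, np.float64(2.4)) dial 290.55 reading g 1.8
```

View pics/s13.png

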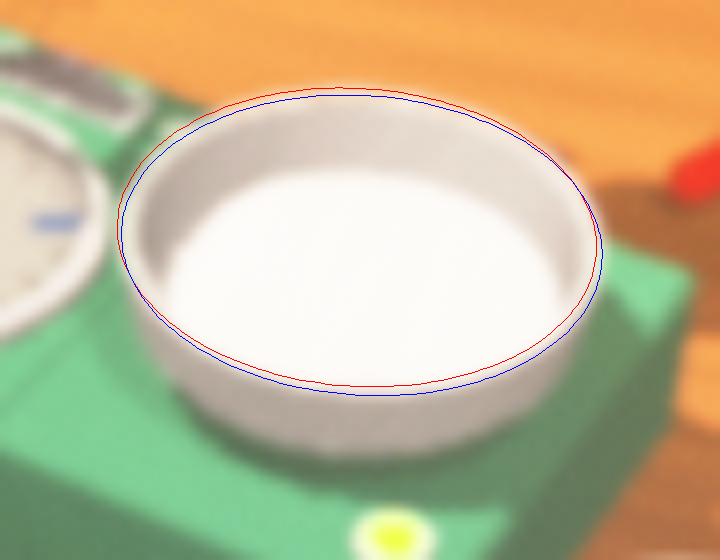

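apply_moves([
  {"grip": 1,"slide": [0,0,0.05],"roll": 0},
  {"grip": 1,"slide": [0,0,0.09],"roll": 0},
  {"grip": 1,"slide": [0,0,0.102],"roll": 0},
  {"grip": 1,"slide": [0,0,0.105],"roll": 0},
  {"grip": 1,"slide": [0,0,0.1055],"roll": 0},
], grip_force=20)

```text
time_s: 20.27
tcp_pos: [0.4558, -0.0159, 0.0878]
eef_rot: [179.9, -0.1, -102.2]
contact_force: [-12.2, 0.0, 19.5]
gripper_width: 0.0004
```

```bash
python3 - <<'E'
from dial import *
rows([.4568,-.019,.0935],-102.2)
for i in range(2): p,d=cap('scene');report('scene',p);print(blob('scene',p)[0],ticks('scene',p,[.5605,-.031],.078,290.4))
E
```

```text
slide [ 0.0028 -0.0017 -0.0057] roll 0.0 len 0.007 | t 20.27 tcp [ 0.4558 -0.0159  0.0878] rot [ 1.7989e+02 -1.0000e-01 -1.0218e+02] F [-12.2   0.   19.5] w 0.0004
scene pointer (289.78, np.float64(2.37)) dial 290.2 reading g 1.2
290.03 [(40, 290.39, np.float64(0.09)), (20, 289.89, np.float64(0.34)), (10, 289.35, np.float64(0.18))]
scene pointer (289.87, np.float64(2.4)) dial 290.25 reading g 1.1
290.06 [(40, 290.39, np.float64(0.07)), (20, 289.97, np.float64(0.37)), (10, 288.83, np.float64(0.18))]
```

apply_moves([
  {"grip": 1,"slide": [-0.0007,0,-0.0005],"roll": 0},
  {"grip": 1,"slide": [-0.0007,0,-0.0005],"roll": 0},
])

```text
time_s: 20.62
tcp_pos: [0.4572, -0.0147, 0.0881]
eef_rot: [-180.0, -0.0, -102.2]
contact_force: [-4.7, -0.7, 7.7]
gripper_width: 0.0005
```

```bash
python3 - <<'E'
from dial import *
rows([.4568,-.019,.0935],-102.2)
for i in range(2): p,d=cap('scene');report('scene',p);print(blob('scene',p)[0],ticks('scene',p,[.5605,-.031],.078,290.4))
E
```

```text
slide [ 0.0043 -0.0005 -0.0054] roll 0.0 len 0.007 | t 20.62 tcp [ 0.4572 -0.0147  0.0881] rot [-179.97   -0.   -102.18] F [-4.7 -0.7  7.7] w 0.0005
scene pointer (289.82, np.float64(2.38)) dial 289.2 reading g -1.7
288.95 [(40, 289.35, np.float64(0.09)), (20, 288.67, np.float64(0.38)), (10, 289.77, np.float64(0.16))]
scene pointer (289.93, np.float64(2.39)) dial 289.2 reading g -2.0
288.99 [(40, 289.4, np.float64(0.09)), (20, 288.75, np.float64(0.39)), (10, 289.78, np.float64(0.15))]
```

apply_moves([
  {"grip": 1,"slide": [0,0,-0.02],"roll": 0},
  {"grip": 1,"slide": [0,0,-0.07],"roll": 0},
  {"grip": 0.5,"slide": [-0.04,0.005,-0.11],"roll": 0},
  {"grip": 0,"slide": [-0.095,0.01,-0.13],"roll": 0},
  {"grip": 0,"slide": [-0.155,0.015,-0.14],"roll": 0},
], grip_force=10)

```text
time_s: 21.35
tcp_pos: [0.4762, 0.1419, 0.2298]
eef_rot: [-179.8, 0.2, -102.2]
contact_force: [1.1, -0.8, -0.1]
gripper_width: 0.0243
```

apply_moves([
  {"grip": 0,"slide": [-0.06,0.005,0],"roll": 0},
  {"grip": 0,"slide": [-0.12,0.01,0],"roll": 0},
  {"grip": 0,"slide": [-0.18,0.02,0],"roll": 0},
  {"grip": 0,"slide": [-0.18,0.02,0],"roll": 0},
])

```text
time_s: 21.85
tcp_pos: [0.4939, 0.3242, 0.2267]
eef_rot: [-180.0, 0.0, -102.0]
contact_force: [-0.7, -0.8, -0.6]
gripper_width: 0.0648
```

```bash
python3 - <<'E'
from dial import *
rows([.49,.33,.100],-102.2)
for nm in ('scene','top','top'):
    p,d=cap(nm);report(nm,p);print(blob(nm,p)[0],ticks(nm,p,[.5625,-.0315] if nm=='top' else [.5605,-.031],.078,289.5))
np.save('t14p.npy',p);np.save('t14.npy',d)
im=cv2.resize(p[140:265,190:320,::-1],None,fx=4.6,fy=4.6,interpolation=cv2.INTER_CUBIC);cv2.imwrite('pics/t14.png',im)
cv2.imwrite('pics/d14.png',cv2.resize(p[145:205,305:367,::-1],None,fx=9,fy=9,interpolation=cv2.INTER_CUBIC))
def solve(nm,p,R,z,angs,c):
    for i in range(4):
        E,O=edges(nm,p,[*c,z],R,angs,cv2.cvtColor(p,cv2.COLOR_RGB2HSV)[...,1],1)
        X=cast(nm,E,z)[:,:2]
        o=least_squares(lambda x:np.hypot(*(X-x[:2]).T)-R-x[2],[*c,0],loss='soft_l1',f_scale=.001);c=o.x[:2]
    return np.round(o.x*1000,1)
print('pan',solve('top',p,.08,.135,np.arange(0,360,15),[.578,.144]))
C=cloud('top',d)
m=(C[...,0]>.46)&(C[...,0]<.53)&(C[...,1]>.28)&(C[...,1]<.37)&(C[...,2]>.03)&(C[...,2]<.07)
vv,uu=np.nonzero(m);print('w500 px',uu.min(),uu.max(),vv.min(),vv.max())
k=m&(C[...,2]>.055);vv,uu=np.nonzero(k);print('knob',uu.mean(),vv.mean(),cast('top',(uu.mean(),vv.mean()),.060),k.sum())
hs=cv2.cvtColor(p,cv2.COLOR_RGB2HSV)
E
```

```text
slide [-0.0049  0.005   0.1267] roll 0.2 len 0.127 | t 21.85 tcp [0.4939 0.3242 0.2267] rot [-1.7997e+02  2.0000e-02 -1.0201e+02] F [-0.7 -0.8 -0.6] w 0.0648
scene pointer (289.86, np.float64(2.43)) dial 289.05 reading g -2.3
288.91 [(40, 289.28, np.float64(0.09)), (20, 288.87, np.float64(0.39)), (10, 289.5, np.float64(0.16))]
top pointer (289.24, np.float64(0.45)) dial 289.15 reading g -0.3
289.28 [(40, 289.25, np.float64(0.19)), (20, 289.49, np.float64(0.39)), (10, 289.05, np.float64(0.11))]
top pointer (289.27, np.float64(0.45)) dial 289.2 reading g -0.2
289.28 [(40, 289.28, np.float64(0.19)), (20, 289.44, np.float64(0.38)), (10, 288.68, np.float64(0.12))]
pan [578.5 142.4   3. ]
w500 px 208 222 196 209
knob 213.5090909090909 201.05454545454546 [[0.49029861 0.32494894 0.06      ]] 55
```

View pics/t14.png

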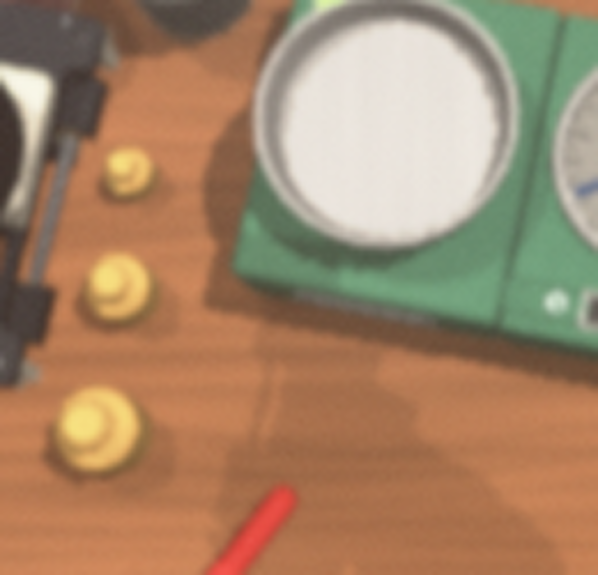

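View pics/d14.png

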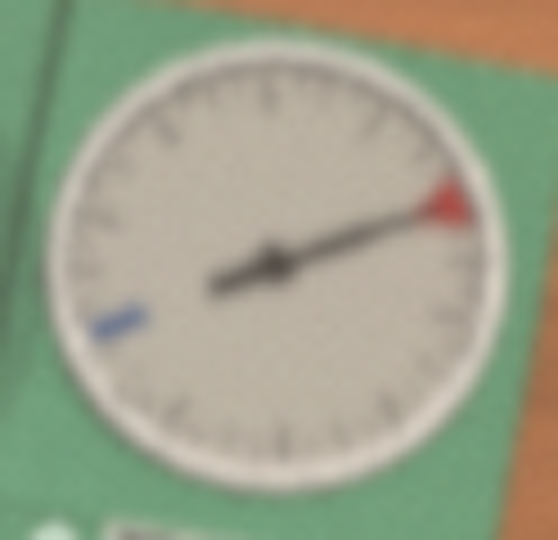

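```bash
python3 - <<'E'
from fit import *
t=np.load('t14p.npy');s=cv2.imread('pics/scene0.png')[:,:,::-1].copy()
print(cast('top',(215.6,202.5),.037),cast('top',(213.8,201.2),.060))
for nm,p,(u0,v0,u1,v1) in [('top',np.load('top0p.npy'),(195,185,235,220)),('scene',s,(405,195,445,260))]:
    im=cv2.resize(p[v0:v1,u0:u1,::-1],None,fx=8,fy=8,interpolation=cv2.INTER_CUBIC)
    for z,R in [(0,.021),(.037,.021),(.058,.0125)]:
        pts=prj(nm,circ3(np.array([.490,.3235,z]),R,np.array([0,0,1.])));cv2.polylines(im,[((pts-[u0,v0]+.5)*8).astype(np.int32)],True,(0,0,255),1)
    cv2.imwrite(f'pics/w_{nm}.png',im)
a=cv2.imread('pics/w_top.png');b=cv2.imread('pics/w_scene.png');h=max(a.shape[0],b.shape[0])
c=np.zeros((h,a.shape[1]+b.shape[1],3),np.uint8);c[:a.shape[0],:a.shape[1]]=a;c[:b.shape[0],a.shape[1]:]=b;cv2.imwrite('pics/w.png',c)
rows([.49,.3235,.11],-45)
E
```

```text
[[0.48976998 0.32432357 0.037     ]] [[0.48985836 0.32408898 0.06      ]]
slide [-0.0026  0.0043  0.1171] roll -57.2 len 0.117 | t 22.0 tcp [0.4936 0.3201 0.2271] rot [-179.99    0.   -102.19] F [ 0.1 -1.2  0.9] w 0.0768
```

View pics/w.png

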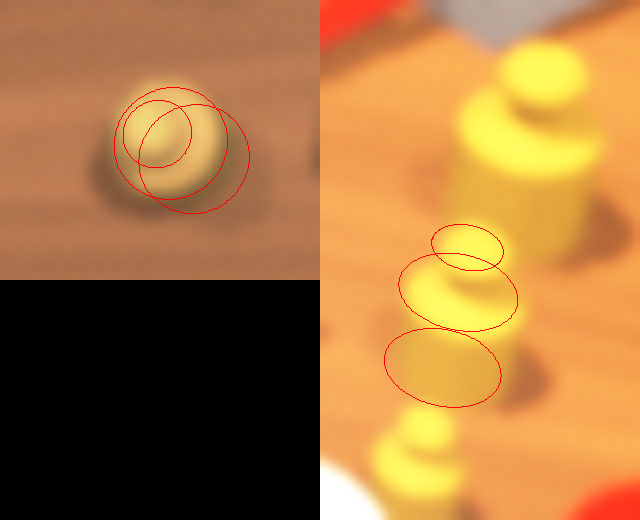

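apply_moves([
  {"grip": 0.2,"slide": [0,0,0],"roll": -10.5},
  {"grip": 0.2,"slide": [0,0,0.01],"roll": -21},
  {"grip": 0.2,"slide": [-0.003,0.004,0.03],"roll": -31.5},
  {"grip": 0.2,"slide": [-0.003,0.004,0.05],"roll": -42},
  {"grip": 0.2,"slide": [-0.003,0.004,0.07],"roll": -52},
])

```text
time_s: 22.62
tcp_pos: [0.4907, 0.3227, 0.1571]
eef_rot: [-179.9, 0.0, -50.0]
contact_force: [0.2, -0.2, 0.4]
gripper_width: 0.07
```

apply_moves([
  {"grip": 0.2,"slide": [0,0,0.02],"roll": -5},
  {"grip": 0.2,"slide": [0,0,0.04],"roll": -5},
  {"grip": 0.2,"slide": [0,0,0.04],"roll": -5},
])

```text
time_s: 23.0
tcp_pos: [0.49, 0.3221, 0.1162]
eef_rot: [179.9, -0.0, -45.3]
contact_force: [0.2, -0.4, -1.5]
gripper_width: 0.07
```

```bash
python3 - <<'E'
from h import *
rows([.49,.3245,.011],-45)
p,d=cap('scene');cv2.imwrite('pics/s15.png',cv2.resize(p[130:280,360:500,::-1],None,fx=4,fy=4,interpolation=cv2.INTER_CUBIC))
E
```

```text
slide [-0.0017 -0.0017  0.1052] roll -0.3 len 0.105 | t 23.0 tcp [0.49   0.3221 0.1162] rot [ 1.7988e+02 -1.0000e-02 -4.5310e+01] F [ 0.2 -0.4 -1.5] w 0.07
```

View pics/s15.png

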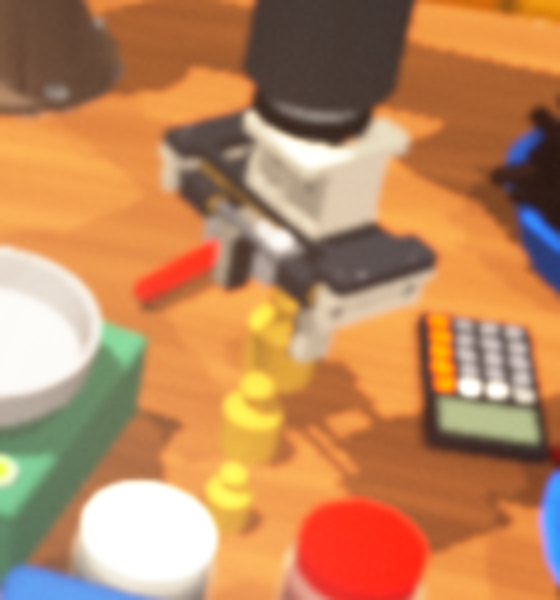

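apply_moves([
  {"grip": 0.2,"slide": [-0.0015,-0.0015,0.035],"roll": 0},
  {"grip": 0.2,"slide": [-0.0015,-0.0015,0.07],"roll": 0},
  {"grip": 0.2,"slide": [-0.0015,-0.0015,0.095],"roll": 0},
  {"grip": 0.2,"slide": [-0.0015,-0.0015,0.104],"roll": 0},
  {"grip": 0.4,"slide": [-0.0015,-0.0015,0.104],"roll": 0},
])

```text
time_s: 23.68
tcp_pos: [0.4909, 0.3261, 0.0135]
eef_rot: [-180.0, -0.0, -45.2]
contact_force: [-0.3, 0.5, 0.4]
gripper_width: 0.0648
```

apply_moves([
  {"grip": 1,"slide": [0,0,0],"roll": 0},
  {"grip": 1,"slide": [0,0,0],"roll": 0},
  {"grip": 1,"slide": [0,0,0],"roll": 0},
  {"grip": 1,"slide": [0,0,0],"roll": 0},
  {"grip": 1,"slide": [0,0,0],"roll": 0},
], grip_force=30)

```text
time_s: 24.3
tcp_pos: [0.4909, 0.3265, 0.0138]
eef_rot: [-179.9, -0.0, -45.2]
contact_force: [-2.1, -0.7, 6.2]
gripper_width: 0.0414
```

apply_moves([
  {"grip": 1,"slide": [0,0,0],"roll": 0},
  {"grip": 1,"slide": [0,0,-0.02],"roll": 0},
  {"grip": 1,"slide": [0,0,-0.06],"roll": 0},
  {"grip": 1,"slide": [0,0,-0.11],"roll": 0},
  {"grip": 1,"slide": [0,0,-0.16],"roll": 0},
])

```text
time_s: 24.92
tcp_pos: [0.4894, 0.3252, 0.1732]
eef_rot: [179.9, 0.0, -45.2]
contact_force: [1.5, 1.4, -5.3]
gripper_width: 0.0414
```

```bash
python3 - <<'E'
from h import *
rows([.578,.142,.18],-45)
E
```

```text
slide [ 0.1925  0.0661 -0.0068] roll -0.2 len 0.204 | t 24.93 tcp [0.4894 0.3252 0.1732] rot [ 1.7985e+02  2.0000e-02 -4.5240e+01] F [ 1.5  1.4 -5.3] w 0.0414
```

apply_moves([
  {"grip": 1,"slide": [0.04,0.013,-0.012],"roll": 0},
  {"grip": 1,"slide": [0.085,0.029,-0.012],"roll": 0},
  {"grip": 1,"slide": [0.135,0.046,-0.012],"roll": 0},
  {"grip": 1,"slide": [0.175,0.06,-0.01],"roll": 0},
  {"grip": 1,"slide": [0.1925,0.066,-0.007],"roll": 0},
])

```text
time_s: 25.55
tcp_pos: [0.5788, 0.1405, 0.1787]
eef_rot: [179.9, 0.1, -45.4]
contact_force: [0.1, 0.5, -5.4]
gripper_width: 0.0411
```

apply_moves([
  {"grip": 1,"slide": [0,0,0.02],"roll": 0},
  {"grip": 1,"slide": [0,0,0.04],"roll": 0},
  {"grip": 1,"slide": [0,0,0.05],"roll": 0},
  {"grip": 1,"slide": [0,0,0.054],"roll": 0},
])

```text
time_s: 26.05
tcp_pos: [0.5787, 0.143, 0.125]
eef_rot: [179.9, 0.0, -45.2]
contact_force: [0.2, 0.7, -4.6]
gripper_width: 0.0412
```

```bash
python3 - <<'E'
from h import *
rows([.578,.142,.117],-45)
p,d=cap('scene');cv2.imwrite('pics/s16.png',cv2.resize(p[140:270,250:410,::-1],None,fx=4.8,fy=4.5,interpolation=cv2.INTER_CUBIC))
E
```

```text
slide [0.0002 0.0012 0.008 ] roll -0.2 len 0.008 | t 26.05 tcp [0.5787 0.143  0.125 ] rot [ 1.7992e+02  2.0000e-02 -4.5190e+01] F [ 0.2  0.7 -4.6] w 0.0412
```

View pics/s16.png

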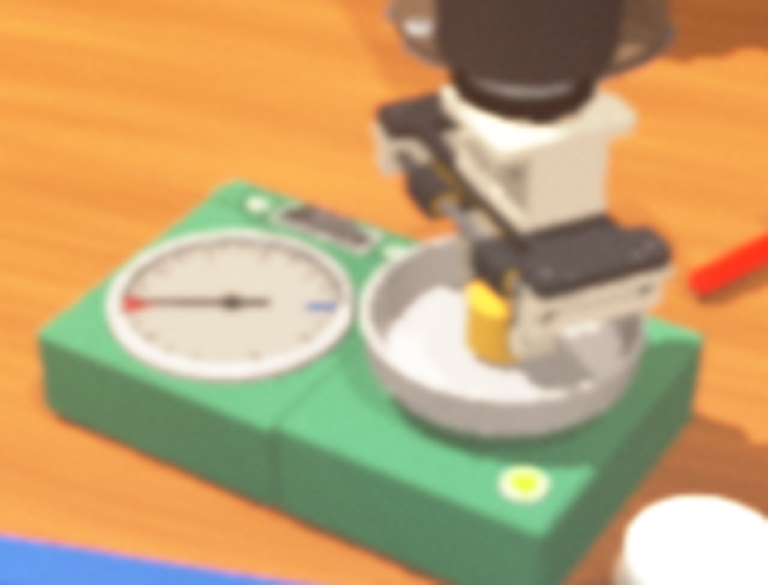

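apply_moves([
  {"grip": 1,"slide": [0,0,0.003],"roll": 0},
  {"grip": 1,"slide": [0,0,0.006],"roll": 0},
  {"grip": 1,"slide": [0,0,0.008],"roll": 0},
  {"grip": 1,"slide": [0,0,0.0095],"roll": 0},
  {"grip": 1,"slide": [0,0,0.0095],"roll": 0},
])

```text
time_s: 26.72
tcp_pos: [0.5793, 0.1429, 0.1164]
eef_rot: [-180.0, -0.0, -45.2]
contact_force: [-0.7, 1.0, -2.1]
gripper_width: 0.0414
```

apply_moves([
  {"grip": 1,"slide": [0,0,0.0015],"roll": 0},
  {"grip": 1,"slide": [0,0,0.0025],"roll": 0},
  {"grip": 1,"slide": [0,0,0.0025],"roll": 0},
])

```text
time_s: 27.1
tcp_pos: [0.5793, 0.1429, 0.1139]
eef_rot: [-180.0, -0.0, -45.2]
contact_force: [-1.6, 1.0, -1.5]
gripper_width: 0.0413
```

apply_moves([
  {"grip": 0.45,"slide": [0,0,0],"roll": 0},
  {"grip": 0.4,"slide": [0,0,0],"roll": 0},
  {"grip": 0.4,"slide": [0,0,0],"roll": 0},
  {"grip": 0.4,"slide": [0,0,0],"roll": 0},
])

```text
time_s: 27.6
tcp_pos: [0.5792, 0.1428, 0.1138]
eef_rot: [-180.0, -0.0, -45.2]
contact_force: [0.1, -0.2, -0.3]
gripper_width: 0.0526
```

apply_moves([
  {"grip": 0.35,"slide": [0,0,0],"roll": 0},
  {"grip": 0.35,"slide": [0,0,-0.01],"roll": 0},
  {"grip": 0.35,"slide": [0,0,-0.04],"roll": 0},
  {"grip": 0.35,"slide": [0,0,-0.08],"roll": 0},
  {"grip": 0.35,"slide": [0,0,-0.13],"roll": 0},
])

```text
time_s: 28.22
tcp_pos: [0.5787, 0.1425, 0.2451]
eef_rot: [179.9, 0.0, -45.2]
contact_force: [0.0, 0.9, 0.4]
gripper_width: 0.0568
```

apply_moves([
  {"grip": 0.35,"slide": [-0.04,-0.03,0],"roll": 0},
  {"grip": 0.35,"slide": [-0.08,-0.06,0],"roll": 0},
  {"grip": 0.35,"slide": [-0.12,-0.09,0],"roll": 0},
  {"grip": 0.35,"slide": [-0.16,-0.11,0],"roll": 0},
  {"grip": 0.35,"slide": [-0.19,-0.11,0],"roll": 0},
])

```text
time_s: 28.85
tcp_pos: [0.5229, 0.3572, 0.2439]
eef_rot: [-180.0, -0.0, -45.2]
contact_force: [-0.2, -0.1, 0.2]
gripper_width: 0.057
```

```bash
python3 - <<'E'
from dial import *
rows([.578,.142,.117],-45)
for nm in ('scene','top'):
    p,d=cap(nm);print(nm,'pointer',pline(nm,p),'dial',dline(nm,p),blob(nm,p)[0],ticks(nm,p,[.5625,-.0315] if nm=='top' else [.5605,-.031],.078,289.3)[:2])
    cv2.imwrite(f'pics/f_{nm}.png',cv2.resize(p[100:290,190:440,::-1],None,fx=3.2,fy=3.1,interpolation=cv2.INTER_CUBIC))
E
```

```text
slide [0.1915 0.1127 0.1269] roll -0.2 len 0.256 | t 28.85 tcp [0.5229 0.3572 0.2439] rot [-1.800e+02 -1.000e-02 -4.516e+01] F [-0.2 -0.1  0.2] w 0.057
scene pointer (109.1, np.float64(2.4)) dial 288.3 288.42 [(40, 289.22, np.float64(0.08)), (20, 288.9, np.float64(0.38))]
top pointer (109.14, np.float64(0.4)) dial 289.25 289.36 [(40, 289.27, np.float64(0.19)), (20, 289.58, np.float64(0.39))]
```

View pics/f_scene.png

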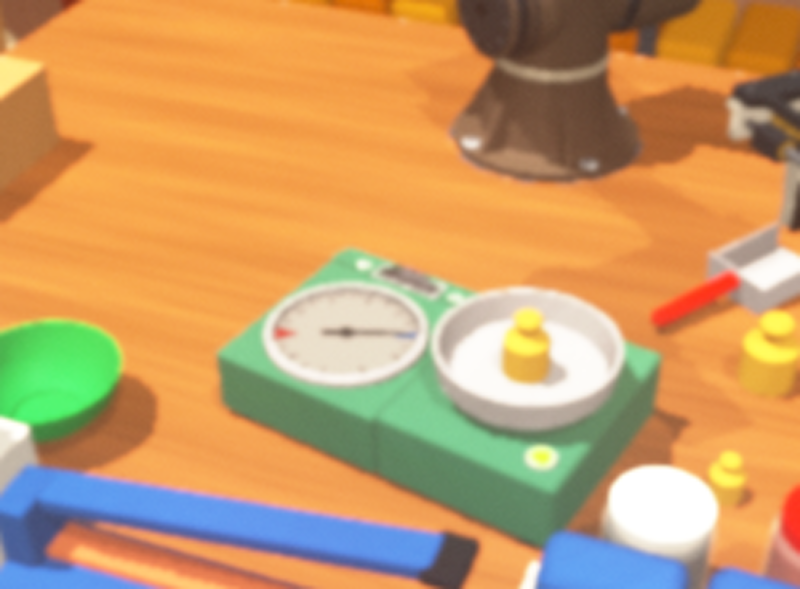

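View pics/f_top.png

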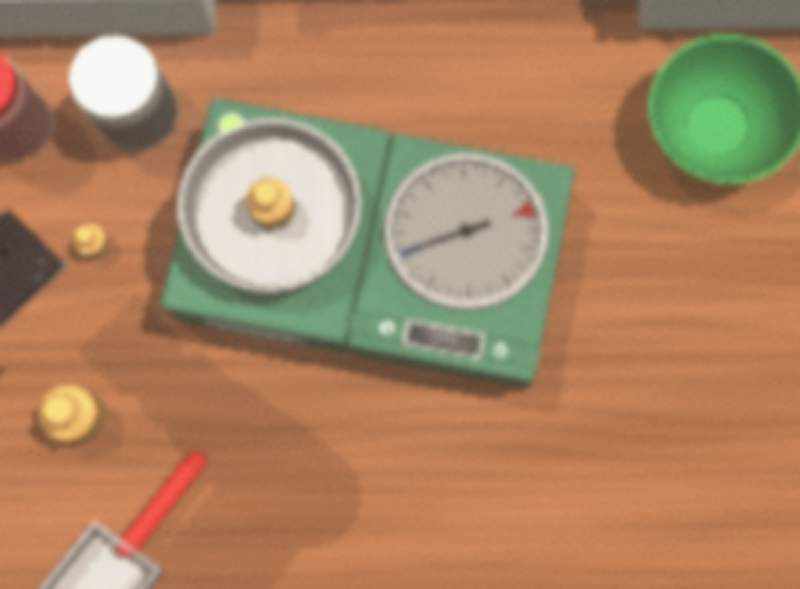

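The pan is seated and the weight stands upright in it. The pointer reads 109.1° and the blue bar 109.3° in the top view. I'm handing the job in.

```bash
python3 -c "
from plant import *
print(close_job())"
```

```text
the job is handed in; nothing more can be done
None
```

The counter scale is ready and I handed the job in at about 29 s of the 72 s allowed. The order was pan on, zero set, then the 500 g weight.

- **Pan:** I set it on the platform, then moved it a few millimetres with a light pinch. The last fit puts it about 3 mm off the platform centre.
- **Zero:** Two long strokes on the wheel and one small correction brought the pointer to the red mark. After I took the finger away, the top camera read about −0.2 g and the scene camera about −2.3 g. I trusted the top view more, because it looks almost straight down.
- **Proof:** The 500 g weight stands upright near the middle of the pan. The top camera puts the pointer at 109.1° and the blue bar at about 109.3°, well under 1 g apart. The scene camera's readings put the bar between 108.3° and 109.2°, so the two cameras disagree by up to about 1°, or 2–3 g.
- **Forces:**
  - The finger pressed the wheel with 26.6 N at its highest reading, above the suggested 5 to 15 N but below the 40 N limit.
  - While I set the pan down, the pointer showed about 550–600 g on the platform. The overload stop is at about 1.2 kg, so it was well clear.
- **Other things:** I touched nothing else on purpose, and what shows in the last two pictures is where it was. I did not measure this.

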